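# Brick up the doorway of a test kiln in staggered courses

## Task

Finish bricking up the doorway of the small test kiln with the three loose soft bricks: complete the second course, begun with a half brick, then lay the third on it with a full and a half brick in staggered bond, so that its upright joint is offset by half a brick from the joint below. Seat each brick level between the side walls with its face flush with the wall below, and set it down rather than dropping it, since soft brick chips. Leave the beakers, the jar and the cup in the kiln where they stand.

Things in the scene. Friction and masses are not known exactly. Their poses are not given: they have to be found in the camera images.
- kiln: Fixed bench-top kiln of pale buff soft brick with dark steel angles, open at the top and at its front doorway; place and turn vary. Origin: on the bench, mid width of the doorway, mid thickness of the front wall. x points inwards to the back wall, y along the doorway, to the left as one looks in, z up. Outside 472 mm wide, from x = -28.5 to 315.5 mm.
- doorway (a point): On the kiln: the middle of the doorway (kiln x = 0, y = 0) on top of its finished lowest course, 96 mm above the bench, axes as the kiln's. This fixed course, 57 mm thick and centred on kiln x = 0, is a full brick on the kiln's +y side (y = -55.7 to 174.3 mm) and a half brick on its -y side (y = -174.3 to -60.3 mm).
- jamb_left (a point): On the kiln: top front inner edge of the side wall on its +y side, at kiln x = -28.5, y = 179 mm, 224 mm above the bench. Against this wall a fixed half brick (y = 63.5 to 177.5 mm) begins the second course, 96 to 160 mm above the bench, leaving a gap 242.5 mm long for a full brick.
- jamb_right (a point): On the kiln: top front inner edge of the side wall on its -y side, at kiln x = -28.5, y = -179 mm, 224 mm above the bench. The doorway is 358 mm wide; side walls and back wall are 57 mm thick and 224 mm high. The third course, 160 to 224 mm, ends level with them and has 14 mm of play in width, about 4.7 mm for each of its joints.
- chamber (a point): On the kiln: middle of the kiln shelf inside, at kiln x = 180 mm, y = 0, 68 mm above the bench. The free chamber behind the front wall runs from kiln x = 28.5 to 258.5 mm. Cups on the shelf (kiln x = 115 to 245 mm) are no higher than 125 mm above the bench.
- full_a: Loose full soft brick, 230 mm long, 57 mm wide, 64 mm high; stands on the bench with the half brick lying on top of it; its origin is the centre of its underside, its x axis runs along its length and z up; light in weight (roughly 0.35 to 0.6 kg), pale buff.
- full_b: Loose full soft brick, 230 mm long, 57 mm wide, 64 mm high, on the bench, the same as full_a; either may be used in either course; its origin is the centre of its underside, its x axis runs along its length and z up; light in weight (roughly 0.35 to 0.6 kg), pale buff.
- half: Loose half brick, 114 mm long, 57 mm wide, 64 mm high, lying on top of full_a, so its underside starts 64 mm above the bench; its origin is the centre of its underside, its x axis runs along its length and z up; light in weight (roughly 0.18 to 0.3 kg), pale buff.
- beaker_far: Bystander: thrown clay beaker, pinkish, 80 mm across, 90 mm high, on the far side of the loose bricks from the robot; origin at the centre of its underside. Leave it.
- beaker_near: Bystander: thrown clay beaker, pinkish, 80 mm across, 90 mm high, on the robot's side of the loose bricks; origin at the centre of its underside. Leave it.
- wash_jar: Bystander: amber jar with white lid, 68 mm across, 85 mm high, on the bench in front of the kiln; origin at the centre of its underside. Leave it.
- kiln_cup: Bystander: small loose bisque cup, 64 mm across, 55 mm high, on the kiln shelf inside the kiln; origin at the centre of its underside, 68 mm above the bench. Leave it.
Mind the look-alikes: they are no part of the job. What is shaped like the full_a but green or purple is not meant.

How it is judged (in metres and radians):
On the way:
1. the second course is complete: a full brick is seated in its gap and let go, with nothing yet laid above it (((x of full_a in the frame of kiln between -0.006 and 0.006 m and y of full_a in the frame of kiln between -0.0678 and -0.0478 m and z of full_a in the frame of kiln between 0.092 and 0.1 m and angle between the x axis of full_a and the y axis of kiln, either way round below 0.05 rad and angle between full_a's own z axis and vertical below 0.04 rad) or (x of full_b in the frame of kiln between -0.006 and 0.006 m and y of full_b in the frame of kiln between -0.0678 and -0.0478 m and z of full_b in the frame of kiln between 0.092 and 0.1 m and angle between the x axis of full_b and the y axis of kiln, either way round below 0.05 rad and angle between full_b's own z axis and vertical below 0.04 rad)) and contact force between the fingers and full_a below 0.2 N and contact force between the fingers and full_b below 0.2 N and contact force between the fingers and half below 0.2 N and height (world z) of each of full_a, full_b, half below 0.13 m), for 0.2 s.
At the end, for the whole second after the job is handed in: Second course closed by a full brick at the kiln's -y side, underside 96 mm up; third: full at +y, half at -y, 160 mm up; each within 6 mm of flush, 10 mm along the doorway, 4 mm in height, 0.05 rad of the wall's line and 0.04 rad of level, let go and at rest (((x of full_a in the frame of kiln between -0.006 and 0.006 m and y of full_a in the frame of kiln between -0.0678 and -0.0478 m and z of full_a in the frame of kiln between 0.092 and 0.1 m and angle between the x axis of full_a and the y axis of kiln, either way round below 0.05 rad and angle between full_a's own z axis and vertical below 0.04 rad) or (x of full_b in the frame of kiln between -0.006 and 0.006 m and y of full_b in the frame of kiln between -0.0678 and -0.0478 m and z of full_b in the frame of kiln between 0.092 and 0.1 m and angle between the x axis of full_b and the y axis of kiln, either way round below 0.05 rad and angle between full_b's own z axis and vertical below 0.04 rad)) and ((x of full_a in the frame of kiln between -0.006 and 0.006 m and y of full_a in the frame of kiln between 0.04933 and 0.06933 m and z of full_a in the frame of kiln between 0.156 and 0.164 m and angle between the x axis of full_a and the y axis of kiln, either way round below 0.05 rad and angle between full_a's own z axis and vertical below 0.04 rad) or (x of full_b in the frame of kiln between -0.006 and 0.006 m and y of full_b in the frame of kiln between 0.04933 and 0.06933 m and z of full_b in the frame of kiln between 0.156 and 0.164 m and angle between the x axis of full_b and the y axis of kiln, either way round below 0.05 rad and angle between full_b's own z axis and vertical below 0.04 rad)) and x of half in the frame of kiln between -0.006 and 0.006 m and y of half in the frame of kiln between -0.12733 and -0.10733 m and z of half in the frame of kiln between 0.156 and 0.164 m and angle between the x axis of half and the y axis of kiln, either way round below 0.05 rad and angle between half's own z axis and vertical below 0.04 rad and linear speed of each of full_a, full_b, half below 0.02 m/s and contact force between the fingers and full_a below 0.2 N and contact force between the fingers and full_b below 0.2 N and contact force between the fingers and half below 0.2 N); the robot touches nothing.
It fails at once if a bystander (beaker, jar or the cup in the kiln) is shifted by more than 15 mm or tipped (distance of any of beaker_far, beaker_near, wash_jar, kiln_cup from where it was at the start of the episode above 0.015 m or angle between any of beaker_far, beaker_near, wash_jar, kiln_cup's own z axis and vertical above 0.3 rad).
It fails at once if a brick is dropped: it moves at over 0.45 m/s without the fingers touching it (a fall of about 10 mm) ((linear speed of full_a above 0.45 m/s and contact force between the fingers and full_a below 0.05 N) or (linear speed of full_b above 0.45 m/s and contact force between the fingers and full_b below 0.05 N) or (linear speed of half above 0.45 m/s and contact force between the fingers and half below 0.05 N)).
It also fails if it takes over 72 s, if anything falls off the work surface, if the arm or the gripper's body presses on something with over 40 N, if the wrist force passes 120 N, or if a joint passes its speed limit or range.

## Robot

A 6-joint arm with a two-finger parallel gripper is mounted at the origin on the work surface. World frame = base frame: x ahead of the robot, y to its left, z up, the work surface at z = 0. Lengths are in m, angles in degrees, forces in N, time in s.
With the tool pointing down it reaches from about 0.4 to 0.825 m from the base axis. Payload 7 kg.
Tool frame: the origin (TCP) lies at the very end of the fingers, on their centre line; the grasp point (between the pads) lies 19 mm behind it; z points along the fingers, y is the line along which they close (so a half turn about z gives the same grasp; the last joint's range is limited). The gripper opens to 88 mm and grips with 3 to 60 N. Pads are 19 mm wide; open, the fingers measure 130 mm over their backs; the gripper's body (78 mm by 193 mm) begins 47 mm behind the grasp point.
Start: joints at [-49.326, 20.546, 0.682, 0, -70.136, -16.507], TCP at [0.276, -0.616, 0.227] pointing down, gripper open.
Joint ranges: [-176.03, 176.03], [-82.01, 121.73], [-58.28, 71.71], [-173.87, 95.51], [-174.79, -0.11], [-173.66, 173.66]. Speed limits (degrees/s): [136.94, 136.94, 172.46, 180, 180, 180].

## Interface

Orientations are given as [roll, pitch, yaw] about the fixed x, y, z axes, in that order (R = Rz(yaw) Ry(pitch) Rx(roll)).
In Python, from plant import ctrl gives the robot as it stands.
- The arm moves only by the tool carry_out, never from a script. Its argument "deltas" is a list that holds one entry, the list of rows, each a list of 5 numbers: the shift along the tool's x, y, z scaled (see below), then the turn about the tool's z scaled (see below), then the opening, from -1 (shut) to 1 (fully open). A call has 1 to 5 rows; each row is the pose to reach, as a shift and turn from the pose commanded when the call began, along the tool's axes at that moment, turning the shorter way round; what a row does not reach only later rows make up. The controller multiplies each number of a shift by 20 cm and each number of a turn by 2 pi rad. A row lasts 1/10 s, in which the tool goes at most 50 mm and 8.59 degrees, less where a joint would pass 70% of its speed; a pose out of reach is approached as far as the arm can. A call with a number of a shift or a turn outside -1 to 1 is refused whole. A call with a gripper value outside its range is refused whole. The fingers move at their own pace and stop on an object; the grip force is fixed at half the most. Time passes only in rows, so rows that repeat a pose let the fingers close. It gives the time, the measured TCP pose, the force, the opening and the grip force at its end, in the units of the state.
- ctrl.get_obs(): the state, without advancing time (a new reading comes with each control period).
- ctrl.snapshot(name): name is "scene" or "top" or "wrist"; returns a dict with "color" (480x640x3 uint8, red, green, blue), "camera_matrix" (3x3 intrinsics, pixels), "R" (3x3) and "t" (3): a world point X has camera coordinates R X + t. Camera axes: x right, y down, z forward; pixel columns grow to the right and rows downward; lengths in m; the calibration is good to about 2 mm. A picture is of the moment at which its call begins. There is no depth.
- ctrl.close_job(): hands the job in; it is judged then, once.
Trained networks look in a picture, given as the dict that the camera call returned (one of the last four; its "shot" number tells which), for a name from the list of things; names that differ only in an ending like _2 or _b are one class to them, and where a whole thing is asked for, a point or a joint stands for the part that bears it (a point fixed in the world has none). Each returns a list of dicts, best first, with "p" (0 to 1); they miss things now and then, are a little off and sometimes report something else, mostly with a low value. They report only what shows in the picture. A call takes as long as a camera call. They do not tell look-alikes from the thing itself.
- ctrl.search_frame(picture, name): "centre" ([column, row] in pixels, amid what is visible of it).
- ctrl.silhouettes(picture, name): "mask" (480x640 bool, what is visible of it) and "centre" ([column, row] in pixels, amid what is visible of it).
- ctrl.spot_point(picture, name): "centre" ([column, row] in pixels: a listed point, or the origin of a listed thing).
The state is a dict: "clock": time; "joint_pos": joint angles; "qvel": joint speeds; "tau": joint torques, N m; "tool_pos": TCP position; "orientation": TCP orientation; "force": force on the tool from outside, world axes, zero at the start; "moment": the same for the moment, N m; "opening": finger opening in m; "gripper_force": force on a finger pad.
Only numpy, scipy, OpenCV 4.12 (cv2) and the standard library are available. Lean on these libraries where they do the work, as an engineer would, in place of code of your own. Each camera call takes 0.05 s, during which the arm holds its last target. There are 200 camera calls.

## Working session

There is one attempt and no reset: what is moved stays moved. The work goes in short steps, Python scripts to look and compute and a tool call to move; the robot and the scene stay as the last step left them, time stands still between calls to the robot, and variables do not carry over. Pictures are saved under pics/ and viewed, at most 10 in all, crops included, and the job is handed in when it is done.

Besides the shell and the picture viewer there is one more tool, called by a JSON object that holds its "method" and its "body". carry_out: Moves the arm, as the interface text tells. Its arguments: {"type":"object","properties":{"deltas":{"type":"array"}},"required":["deltas"]}

```bash
mkdir -p pics
cat > h.py <<'E'
import numpy as np, cv2
from plant import ctrl
def snap(name,save=None):
    s=ctrl.snapshot(name)
    if save: cv2.imwrite('pics/'+save,cv2.cvtColor(s['color'],cv2.COLOR_RGB2BGR))
    return s
def px(s,X):
    c=np.array(s['R'])@np.array(X,float)+np.array(s['t']); p=np.array(s['camera_matrix'])@c
    return p[:2]/p[2]
def onz(s,uv,z):
    K,R,t=map(np.array,(s['camera_matrix'],s['R'],s['t']))
    d=R.T@np.linalg.inv(K)@np.array([uv[0],uv[1],1.]); o=-R.T@t
    return o+d*(z-o[2])/d[2]
E
python3 - <<'E'
from h import *
print(ctrl.get_obs())
for n in('top','scene'):
    s=snap(n,n+'0.png'); print(n,(-np.array(s['R']).T@s['t']).round(3))
    for nm,z in(('doorway',.096),('jamb_left',.224),('jamb_right',.224),('chamber',.068),('full_a',0),('half',.064),('beaker_far',0),('wash_jar',0),('kiln_cup',.068)):
        for d in ctrl.spot_point(s,nm): print(nm,np.round(d['centre'],1),round(d['p'],2),onz(s,d['centre'],z)[:2].round(4))
E
```

```text
{'clock': 0.0, 'joint_pos': array([-4.93263531e+01,  2.05915563e+01,  6.32324745e-01, -1.88349906e-02,
       -7.01376081e+01, -1.65058113e+01]), 'qvel': array([ 0.03572716, -0.0279134 ,  0.07296485,  0.06532946, -0.0149243 ,
        0.06474539]), 'tau': array([-1.19537628e-03, -5.82718670e+01,  2.93055439e+01,  6.99739069e+00,
        6.70002846e-03, -2.31056301e-04]), 'tool_pos': array([ 0.27609357, -0.61539262,  0.22561438]), 'orientation': array([ 1.79902120e+02, -1.05395073e-02, -1.55838570e+02]), 'force': array([ 0.17797822, -0.2819962 , -0.61325551]), 'moment': array([0.01822924, 0.02298165, 0.03809004]), 'gripper_force': 0.0, 'opening': 0.08764510675346554}
top [ 0.333 -0.086  1.811]
doorway [204.7 260.7] 0.57 [0.4821 0.2596]
jamb_left [233.6 308.6] 0.93 [0.3383 0.155 ]
jamb_right [170.4 193.5] 0.97 [0.6606 0.3293]
jamb_right [419.2 255.8] 0.6 [ 0.4719 -0.3571]
chamber [154.2 290.9] 0.93 [0.3969 0.4161]
chamber [154.5 292.3] 0.28 [0.3927 0.4152]
full_a [284.5 155.7] 0.96 [0.8227 0.0241]
full_a [412.6 253.3] 0.76 [ 0.4999 -0.3749]
full_a [322.8 240.3] 0.58 [ 0.5471 -0.0928]
fu
[... 431 characters left out ...]
[400.3 193.1] 0.97 [0.3295 0.1512]
jamb_left [301.6 238.8] 0.46 [ 0.5567 -0.1283]
jamb_left [427.4 279.4] 0.2 [0.6599 0.2281]
jamb_right [464.1 281.3] 0.86 [0.6546 0.3244]
chamber [478.4 250. ] 0.69 [0.4015 0.4231]
full_a [231.8 269.5] 0.79 [ 0.5261 -0.3812]
full_a [257.3 204.6] 0.79 [ 0.2105 -0.3653]
full_a [344.7 366. ] 0.73 [0.8247 0.0283]
full_a [181.  233.4] 0.68 [ 0.3881 -0.6062]
full_a [318.3 281.3] 0.66 [ 0.5397 -0.0861]
half [228.3 246.1] 0.79 [ 0.4787 -0.3951]
beaker_far [282.8 336.5] 0.65 [ 0.7536 -0.164 ]
beaker_far [463.9 280.8] 0.58 [0.4807 0.3858]
wash_jar [368.5 250.5] 0.91 [0.3885 0.069 ]
wash_jar [476.7 248.4] 0.63 [0.3347 0.4401]
kiln_cup [476.9 244.1] 0.81 [0.3762 0.4207]
```

View pics/top0.png

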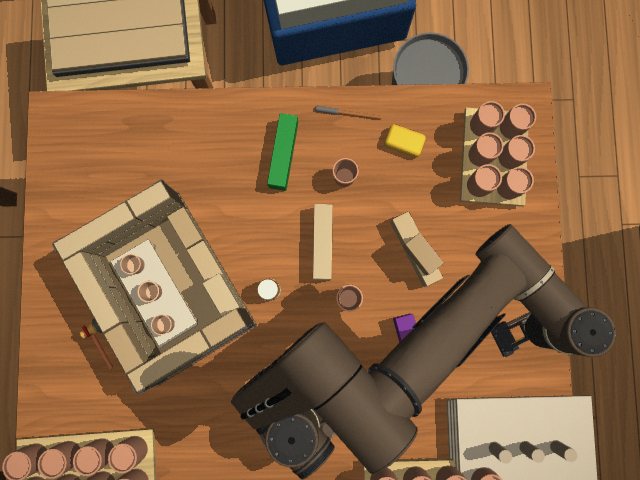

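View pics/scene0.png

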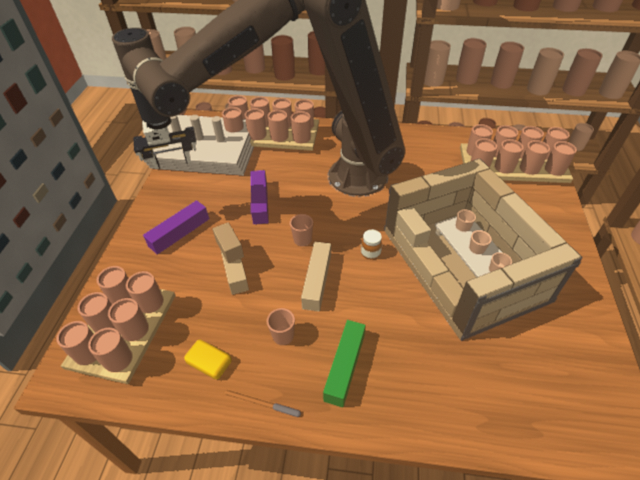

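The top view shows the kiln on the left with its doorway facing right and down, joint about (205,260). full_b is at (322,241), and half on full_a is at (415,245). The beakers are at (345,171) and (348,297), the jar at (267,289). The green and purple pieces are look-alikes. Next I fit models to the masks.

```bash
cat >> h.py <<'E'
from scipy.optimize import minimize
def box(x0,x1,y0,y1,z0,z1): return np.array([[x,y,z] for x in(x0,x1) for y in(y0,y1) for z in(z0,z1)])/1000.
FULL=[box(-115,115,-28.5,28.5,0,64)]; HALF=[box(-57,57,-28.5,28.5,64,128)]
KILN=[box(-28.5,315.5,179,236,0,224),box(-28.5,315.5,-236,-179,0,224),box(258.5,315.5,-236,236,0,224),
      box(-28.5,28.5,-179,179,0,96),box(-28.5,28.5,63.5,177.5,96,160)]
def tf(P,p):
    c,s=np.cos(p[2]),np.sin(p[2]); return np.c_[p[0]+c*P[:,0]-s*P[:,1],p[1]+s*P[:,0]+c*P[:,1],P[:,2]]
def render(s,boxes,p,k=4):
    im=np.zeros((480*2,640*2),np.uint8)
    for B in boxes:
        q=np.array([px(s,X) for X in tf(B,p)])
        h=cv2.convexHull(((q*2+.5)*16).round().astype(np.int32)); cv2.fillConvexPoly(im,h,255,shift=4)
    return im
def fill(m):
    c,_=cv2.findContours(m,cv2.RETR_EXTERNAL,cv2.CHAIN_APPROX_NONE); return cv2.drawContours(m*0,c,-1,255,-1)
def fit(pairs,boxes,p0,filled=False):
    """pairs: [(shot,mask bool)], pose x,y,yaw"""
    tg=[cv2.resize(m.astype(np.uint8)*255,(1280,960),interpolation=cv2.INTER_LINEAR) for _,m in pairs]
    tg=[np.where(t>127,255,0).astype(np.uint8) for t in tg]
    if filled: tg=[fill(t) for t in tg]
    def cost(d):
        p=np.array(p0)+np.array(d)*[.01,.01,.05]; c=0
        for (s,_),t in zip(pairs,tg):
            r=render(s,boxes,p); r=fill(r) if filled else r
            c+=np.count_nonzero(r!=t)/np.count_nonzero(t)
        return c/len(pairs)
    r=minimize(cost,[0,0,0],method='Nelder-Mead',options=dict(initial_simplex=[[0,0,0],[1.5,0,0],[0,1.5,0],[0,0,1.5]],xatol=.005,fatol=1e-5))
    return np.array(p0)+r.x*[.01,.01,.05],r.fun
E
python3 - <<'E'
from h import *
S={n:snap(n) for n in('top','scene','wrist')}
o=ctrl.get_obs();s=S['wrist'];print('wristcam',(-np.array(s['R']).T@s['t']).round(3),np.array(s['R'])[2].round(3),o['tool_pos'],s['camera_matrix'][0])
k0=np.array([.4965,.24,np.arctan2(.88,-.474)])
bp=[]
for n in('top','scene'):
    m=[d for d in ctrl.silhouettes(S[n],'kiln')]
    print(n,'kiln',[(np.round(d['centre']),round(d['p'],2),d['mask'].sum()) for d in m])
    print(fit([(S[n],m[0]['mask'])],KILN,k0,True)); bp.append((S[n],m[0]['mask']))
    for nm in('full_b','half'):
        for d in ctrl.silhouettes(S[n],nm):
            print(nm,np.round(d['centre']),round(d['p'],2),d['mask'].sum())
            c=d['centre']
            if nm=='full_b' and np.hypot(*(c-px(S[n],[.547,-.09,.03])))<25: print(fit([(S[n],d['mask'])],FULL,[.547,-.09,0]))
            if nm=='half' and np.hypot(*(c-px(S[n],[.485,-.39,.1])))<30: print(fit([(S[n],d['mask'])],HALF,[.485,-.39,2.6]))
print(fit(bp,KILN,k0,True))
E
```

```text
wristcam [ 0.202 -0.65   0.385] [ 0.276  0.124 -0.953] [ 0.27631527 -0.61582496  0.22653662] [371.57113279   0.         317.27122861]
top kiln [(array([155., 281.]), 0.88, np.int64(23989))]
(array([0.4815604 , 0.26176624, 2.09609976]), np.float64(0.02947929479294793))
full_b [321. 242.] 0.9 1410
(array([ 0.53755602, -0.09086907, -0.0382783 ]), np.float64(0.05514184397163121))
full_b [283. 153.] 0.84 1476
full_b [403. 326.] 0.65 390
full_b [408. 236.] 0.64 855
half [421. 253.] 0.82 896
(array([ 0.48809879, -0.38895053,  3.77311688]), np.float64(0.045200892857142856))
scene kiln [(array([473., 251.]), 0.79, np.int64(21349)), (array([367., 245.]), 0.23, np.int64(529))]
(array([0.48188709, 0.26427634, 2.09671721]), np.float64(0.013797619594687744))
full_b [234. 276.] 0.93 690
full_b [318. 277.] 0.87 1339
(array([ 0.53632261, -0.08999768, -0.02842069]), np.float64(0.0638536221060493))
full_b [344. 364.] 0.76 1978
full_b [176. 229.] 0.58 1688
full_b [258. 199.] 0.58 876
half [229. 245.] 0.78 797
(array([ 0.4873833 , -0.38782674,  3.77796066]), np.float64(0.04642409033877039))
(array([0.48231115, 0.26289933, 2.09696673]), np.float64(0.023041691091971808))
```

```bash
cat >> h.py <<'E'
import json,sys
def w180(a): return (a+180)%360-180
def plan(wps,start=None):
    """wps: [(x,y,z,yawdeg,grip,step_mm)] -> prints calls; keeps the commanded pose in cmd.json"""
    c=list(start) if start is not None else json.load(open('cmd.json'))
    for x,y,z,yaw,g,step in wps:
        while True:
            a=np.radians(c[3]); R=np.array([[np.cos(a),np.sin(a),0],[np.sin(a),-np.cos(a),0],[0,0,-1]])
            D=np.array([x,y,z])-c[:3]; dy=w180(yaw-c[3])
            n=max(np.linalg.norm(D)*1000/step,abs(dy)/8.,1e-9); k=min(1,5/n); n=int(np.ceil(min(n,5)-1e-6)) or 1
            v=np.r_[R.T@D*k/.2,-dy*k/360]
            v=np.r_[v[:3].round(3),(v[3]*2).round(3)/2]
            print(json.dumps([[*(v*(i+1)/n).round(4).tolist(),g] for i in range(n)]))
            c=[*(np.array(c[:3])+R@(v[:3]*.2)),c[3]-v[3]*360]
            if k==1: break
    json.dump([float(q) for q in c],open('cmd.json','w')); print('->',np.round(c,4))
def obs():
    o=ctrl.get_obs(); c=json.load(open('cmd.json')); print(round(o['clock'],2),o['tool_pos'].round(4),'cmd',np.round(c,4),o['orientation'].round(2),'F',o['force'].round(1),'op',round(o['opening'],4),'g',round(o['gripper_force'],1))
E
python3 - <<'E'
from h import *
plan([(.276,-.616,.3,-155.84,1,50),(.537,-.0905,.28,-181.9,1,50)],[.276,-.616,.227,-155.84])
E
```

```text
[[0.0, 0.0, -0.1825, -0.0, 1], [0.0, 0.0, -0.365, -0.0, 1]]
[[-0.193, 0.1586, 0.0086, 0.0062, 1], [-0.386, 0.3172, 0.0172, 0.0124, 1], [-0.579, 0.4758, 0.0258, 0.0186, 1], [-0.772, 0.6344, 0.0344, 0.0248, 1], [-0.965, 0.793, 0.043, 0.031, 1]]
[[-0.1586, 0.193, 0.0084, 0.0061, 1], [-0.3172, 0.386, 0.0168, 0.0122, 1], [-0.4758, 0.579, 0.0252, 0.0183, 1], [-0.6344, 0.772, 0.0336, 0.0244, 1], [-0.793, 0.965, 0.042, 0.0305, 1]]
[[-0.1035, 0.1915, 0.0075, 0.0055, 1], [-0.207, 0.383, 0.015, 0.011, 1]]
-> [ 5.3700e-01 -9.0600e-02  2.8000e-01 -1.8194e+02]
```

{"method": "carry_out", "body": {"deltas": [[[0,0,-0.183,0,1],[0,0,-0.365,0,1]]]}}

```text
clock: 1.65
tool_pos: [0.2759, -0.6153, 0.2993]
orientation: [179.8, -0.0, -155.8]
force: [0.5, -0.8, 0.9]
opening: 0.0879
gripper_force: 0.0
```

{"method": "carry_out", "body": {"deltas": [[[-0.193,0.1586,0.0086,0.0062,1],[-0.386,0.3172,0.0172,0.0124,1],[-0.579,0.4758,0.0258,0.0186,1],[-0.772,0.6344,0.0344,0.0248,1],[-0.965,0.793,0.043,0.031,1]]]}}

```text
clock: 2.15
tool_pos: [0.3879, -0.3904, 0.2911]
orientation: [-180.0, 0.0, -167.1]
force: [0.8, -0.7, 1.2]
opening: 0.088
gripper_force: 0.0
```

{"method": "carry_out", "body": {"deltas": [[[-0.1586,0.193,0.0084,0.0061,1],[-0.3172,0.386,0.0168,0.0122,1],[-0.4758,0.579,0.0252,0.0183,1],[-0.6344,0.772,0.0336,0.0244,1],[-0.793,0.965,0.042,0.0305,1]]]}}

```text
clock: 2.65
tool_pos: [0.4991, -0.1664, 0.283]
orientation: [-180.0, 0.1, -178.1]
force: [2.2, -0.5, 0.6]
opening: 0.0877
gripper_force: 0.0
```

{"method": "carry_out", "body": {"deltas": [[[-0.1035,0.1915,0.0075,0.0055,1],[-0.207,0.383,0.015,0.011,1],[-0.207,0.383,0.015,0.011,1],[-0.207,0.383,0.015,0.011,1]]]}}

```text
clock: 3.05
tool_pos: [0.5374, -0.0893, 0.2793]
orientation: [-180.0, -0.0, 178.2]
force: [-0.3, 0.2, 0.7]
opening: 0.0878
gripper_force: 0.0
```

Run:
```python
from h import *
obs(); s=snap('wrist','w1.png')
for d in ctrl.silhouettes(s,'full_b'):
    print(np.round(d['centre']),round(d['p'],2),d['mask'].sum())
    if d['mask'].sum()>3000: print(fit([(s,d['mask'])],FULL,[.537,-.0905,-.033]))
p=[.537,-.0905,-.033]
```

```text
3.05 [ 0.5374 -0.0893  0.2793] cmd [ 5.3700e-01 -9.0600e-02  2.8000e-01 -1.8194e+02] [-1.7999e+02 -3.0000e-02  1.7821e+02] F [-0.3  0.2  0.7] op 0.0878 g 0.0
[411. 393.] 0.93 2072
[314. 193.] 0.88 12144
(array([ 0.53931002, -0.09159143, -0.03625918]), np.float64(0.029335474308300396))
[ 73. 210.] 0.82 11420
(array([ 1.09162963, -0.20327778, -0.61540741]), np.float64(1.0))
```

View pics/w1.png

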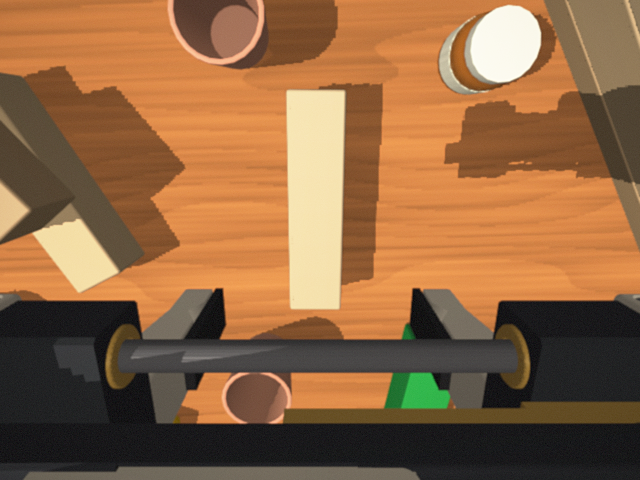

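Wrist view: full_b's top is at corners (287,90), (345,90), (341,309) and (291,309), free on both sides. Before gripping I look at the kiln with the same camera.

Run:
```python
from h import *
k=np.array([.482,.263,2.0968])
def K(x,y): return tf(np.array([[x,y,0.]]),k)[0][:2]
A=K(0,.03);B=K(0,-.12)
plan([(*A,.42,-149.86,1,50)]);plan([(*B,.42,-149.86,1,50)])
```

```text
[[0.0616, 0.2236, -0.0932, -0.0119, 1], [0.1232, 0.4472, -0.1864, -0.0238, 1], [0.1848, 0.6708, -0.2796, -0.0357, 1], [0.2464, 0.8944, -0.3728, -0.0476, 1], [0.308, 1.118, -0.466, -0.0595, 1]]
[[-0.0203, 0.1923, -0.078, -0.0098, 1], [-0.0407, 0.3847, -0.156, -0.0197, 1], [-0.061, 0.577, -0.234, -0.0295, 1]]
-> [   0.456     0.2479    0.42   -149.9   ]
[[-0.1875, 0.0002, 0.0, -0.0, 1], [-0.375, 0.0005, 0.0, -0.0, 1], [-0.5625, 0.0008, 0.0, -0.0, 1], [-0.75, 0.001, 0.0, -0.0, 1]]
-> [   0.5857    0.3233    0.42   -149.9   ]
```

```bash
sed -i 's|k=min(1,5/n); n=int(np.ceil(min(n,5)-1e-6)) or 1|k=min(1,5/n,.99/max(1e-9,abs(R.T@D/.2).max())); n=int(np.ceil(min(n*k,5)-1e-6)) or 1|' h.py
python3 - <<'E'
from h import *
k=np.array([.482,.263,2.0968])
def K(x,y): return tf(np.array([[x,y,0.]]),k)[0][:2]
A=K(0,.03);B=K(0,-.12)
plan([(*A,.42,-149.86,1,50)],[.537,-.0906,.28,-181.94]);plan([(*B,.42,-149.86,1,50)])
E
```

```text
[[0.0544, 0.198, -0.0826, -0.0105, 1], [0.1088, 0.396, -0.1652, -0.021, 1], [0.1632, 0.594, -0.2478, -0.0315, 1], [0.2176, 0.792, -0.3304, -0.042, 1], [0.272, 0.99, -0.413, -0.0525, 1]]
[[-0.0107, 0.178, -0.0718, -0.0091, 1], [-0.0215, 0.356, -0.1435, -0.0182, 1], [-0.0322, 0.534, -0.2152, -0.0274, 1], [-0.043, 0.712, -0.287, -0.0365, 1]]
-> [   0.456     0.2478    0.42   -149.9   ]
[[-0.1875, 0.0002, 0.0, -0.0, 1], [-0.375, 0.0005, 0.0, -0.0, 1], [-0.5625, 0.0008, 0.0, -0.0, 1], [-0.75, 0.001, 0.0, -0.0, 1]]
-> [   0.5857    0.3232    0.42   -149.9   ]
```

{"method": "carry_out", "body": {"deltas": [[[0.0544,0.198,-0.0826,-0.0105,1],[0.1088,0.396,-0.1652,-0.021,1],[0.1632,0.594,-0.2478,-0.0315,1],[0.2176,0.792,-0.3304,-0.042,1],[0.272,0.99,-0.413,-0.0525,1]]]}}

```text
clock: 3.65
tool_pos: [0.4888, 0.1093, 0.3633]
orientation: [180.0, 0.1, -163.0]
force: [1.2, 0.0, -1.7]
opening: 0.0877
gripper_force: 0.0
```

{"method": "carry_out", "body": {"deltas": [[[-0.0107,0.178,-0.0718,-0.0091,1],[-0.0215,0.356,-0.1435,-0.0182,1],[-0.0322,0.534,-0.2152,-0.0274,1],[-0.043,0.712,-0.287,-0.0365,1],[-0.043,0.712,-0.287,-0.0365,1]]]}}

```text
clock: 4.15
tool_pos: [0.4563, 0.2501, 0.4212]
orientation: [180.0, 0.2, -149.7]
force: [0.6, -0.5, -0.0]
opening: 0.0876
gripper_force: 0.0
```

{"method": "carry_out", "body": {"deltas": [[[0,0,0,0,1],[0,0,0,0,1]]]}}

```text
clock: 4.35
tool_pos: [0.4563, 0.2468, 0.4193]
orientation: [-180.0, -0.0, -150.0]
force: [-0.0, -0.6, 0.1]
opening: 0.0878
gripper_force: 0.0
```

```bash
cat >> h.py <<'E'
import pickle
def wire(s,boxes,p,fn):
    im=cv2.cvtColor(s['color'],cv2.COLOR_RGB2BGR).copy()
    for B in boxes:
        q=[px(s,X) for X in tf(B,p)]
        for i in range(8):
            for j in(1,2,4):
                if not i&j: cv2.line(im,tuple(int(round(v*16)) for v in q[i]),tuple(int(round(v*16)) for v in q[i|j]),(255,0,255),1,cv2.LINE_AA,4)
    cv2.imwrite('pics/'+fn,im)
E
python3 - <<'E'
from h import *
obs(); s=snap('wrist'); pickle.dump(s,open('kA.pkl','wb')); k=[.482,.263,2.0968]
wire(s,KILN,k,'kA.png')
for nm,z in(('doorway',.096),('jamb_left',.224)):
    for d in ctrl.spot_point(s,nm): print(nm,np.round(d['centre'],1),round(d['p'],2),onz(s,d['centre'],z)[:2].round(4))
E
```

```text
4.35 [0.4563 0.2468 0.4193] cmd [   0.5857    0.3232    0.42   -149.9   ] [-1.7999e+02 -2.0000e-02 -1.4999e+02] F [-0.  -0.6  0.1] op 0.0878 g 0.0
doorway [312.9 211.6] 0.85 [0.4846 0.2556]
jamb_left [286.1  41.6] 0.82 [0.341  0.1486]
```

{"method": "carry_out", "body": {"deltas": [[[-0.1875,0.0002,0,0,1],[-0.375,0.0005,0,0,1],[-0.5625,0.0008,0,0,1],[-0.75,0.001,0,0,1],[-0.75,0.001,0,0,1]]]}}

```text
clock: 5.0
tool_pos: [0.5888, 0.3244, 0.4149]
orientation: [-179.9, -0.3, -150.0]
force: [0.2, 0.3, -1.1]
opening: 0.0878
gripper_force: 0.0
```

{"method": "carry_out", "body": {"deltas": [[[0,0,0,0,1],[0,0,0,0,1]]]}}

```text
clock: 5.2
tool_pos: [0.5858, 0.3226, 0.4199]
orientation: [-180.0, 0.0, -149.9]
force: [-0.4, 0.3, 1.0]
opening: 0.0879
gripper_force: 0.0
```

Run:
```python
from h import *
obs(); s=snap('wrist'); pickle.dump(s,open('kB.pkl','wb')); k=[.482,.263,2.0968]
wire(s,KILN,k,'kB.png')
for nm,z in(('doorway',.096),('jamb_right',.224)):
    for d in ctrl.spot_point(s,nm): print(nm,np.round(d['centre'],1),round(d['p'],2),onz(s,d['centre'],z)[:2].round(4))
print(tf(np.array([[-.0285,.179,0],[-.0285,-.179,0]]),k).round(4))
```

```text
5.2 [0.5858 0.3226 0.4199] cmd [   0.5857    0.3232    0.42   -149.9   ] [-1.7999e+02  2.0000e-02 -1.4994e+02] F [-0.4  0.3  1. ] op 0.0879 g 0.0
doorway [312.5  88.8] 0.96 [0.4834 0.2559]
jamb_right [287.  270.1] 0.57 [0.6546 0.3257]
[[0.3415 0.1485 0.    ]
 [0.6511 0.3282 0.    ]]
```

View pics/kA.png

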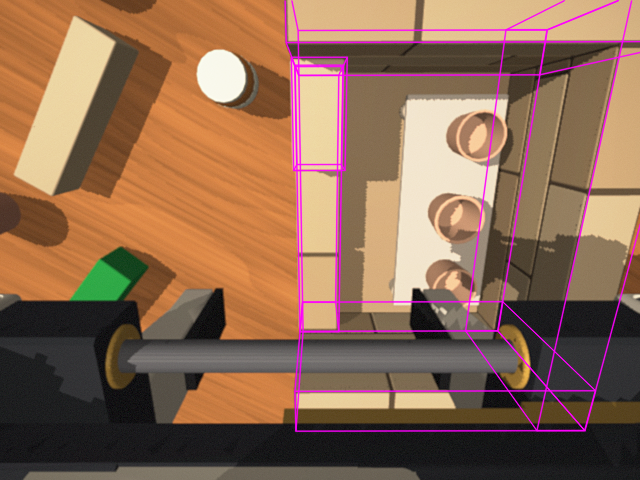

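View pics/kB.png

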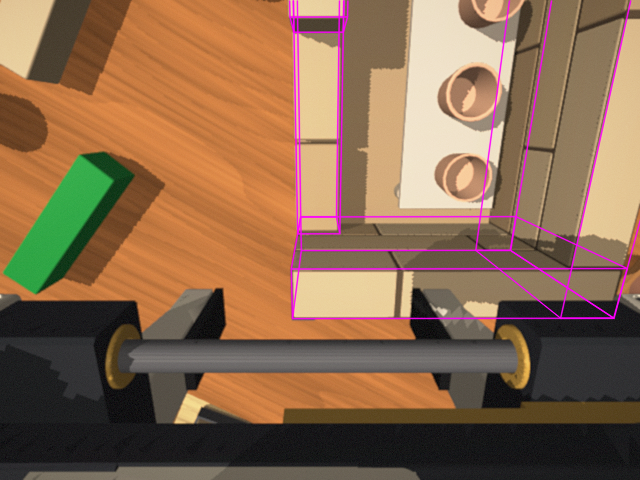

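The overlay on both kiln views fits within a pixel or two: jamb_left at (288,42), jamb_right at (293,268), doorway course in columns 298–340. I refine it on image edges.

```bash
cat >> h.py <<'E'
def refine(shots_edges,p0,rng=(.006,.006,.02)):
    """shots_edges: [(shot,[(P,Q),...] body-frame m)]; climbs image gradient along edges"""
    from scipy.optimize import differential_evolution
    T=[]
    for s,E in shots_edges:
        g=cv2.GaussianBlur(cv2.cvtColor(s['color'],cv2.COLOR_RGB2GRAY).astype(np.float32),(0,0),1.2)
        gx,gy=cv2.Sobel(g,cv2.CV_32F,1,0),cv2.Sobel(g,cv2.CV_32F,0,1)
        for P,Q in E: T.append((s,gx,gy,np.linspace(P,Q,40)))
    def cost(p):
        c=0
        for s,gx,gy,L in T:
            W=tf(L,p); C=(np.array(s['R'])@W.T).T+s['t']; u=(np.array(s['camera_matrix'])@C.T).T; u=(u[:,:2]/u[:,2:]).astype(np.float32)
            d=u[-1]-u[0]; d/=np.linalg.norm(d)
            a=cv2.remap(gx,u[None],None,cv2.INTER_LINEAR)[0];b=cv2.remap(gy,u[None],None,cv2.INTER_LINEAR)[0]
            v=np.abs(-a*d[1]+b*d[0]); c-=np.minimum(v,150).mean()
        return c/len(T)
    r=differential_evolution(cost,[(p0[i]-rng[i],p0[i]+rng[i]) for i in range(3)],seed=1,tol=1e-6,maxiter=60)
    return r.x,r.fun,cost(p0)
E
python3 - <<'E'
from h import *
A=pickle.load(open('kA.pkl','rb'));B=pickle.load(open('kB.pkl','rb'))
m=lambda *a:np.array(a)/1000.
eA=[(m(-28.5,179,224),m(100,179,224)),(m(-28.5,182,224),m(-28.5,210,224)),(m(-28.5,70,160),m(-28.5,172,160)),(m(28.5,70,160),m(28.5,170,160)),
    (m(-28.5,-80,96),m(-28.5,55,96)),(m(28.5,-80,96),m(28.5,55,96)),(m(-26,63.5,160),m(26,63.5,160)),(m(-26,-58,96),m(26,-58,96))]
eB=[(m(-28.5,-179,224),m(150,-179,224)),(m(-28.5,-234,224),m(-28.5,-181,224)),(m(-28.5,-170,96),m(-28.5,45,96)),(m(28.5,-170,96),m(28.5,45,96)),(m(-26,-58,96),m(26,-58,96)),(m(-28.5,-236,224),m(50,-236,224)),(m(-26,63.5,160),m(26,63.5,160))]
k0=[.482,.263,2.0968]
print(refine([(A,eA),(B,eB)],k0));print(refine([(A,eA)],k0));print(refine([(B,eB)],k0))
E
```

```text
(array([0.48200587, 0.26063529, 2.09626292]), np.float64(-115.95709991455078), np.float32(-77.82795))
(array([0.48217235, 0.26055483, 2.09476147]), np.float64(-122.94810485839844), np.float32(-73.37332))
(array([0.48232865, 0.26052995, 2.11191187]), np.float64(-113.982177734375), np.float32(-82.91894))
```

Run:
```python
from h import *
plan([(.5393,-.0916,.28,-182.08,1,50)])
```

```text
[[0.141, -0.1906, 0.0794, 0.0102, 1], [0.282, -0.3812, 0.1588, 0.0204, 1], [0.423, -0.5718, 0.2382, 0.0306, 1], [0.564, -0.7624, 0.3176, 0.0408, 1], [0.705, -0.953, 0.397, 0.051, 1]]
[[0.07, -0.2142, 0.0758, 0.0096, 1], [0.14, -0.4285, 0.1515, 0.0192, 1], [0.21, -0.6427, 0.2272, 0.0289, 1], [0.28, -0.857, 0.303, 0.0385, 1]]
-> [ 5.3930e-01 -9.1600e-02  2.8000e-01 -1.8212e+02]
```

{"method": "carry_out", "body": {"deltas": [[[0.141,-0.1906,0.0794,0.0102,1],[0.282,-0.3812,0.1588,0.0204,1],[0.423,-0.5718,0.2382,0.0306,1],[0.564,-0.7624,0.3176,0.0408,1],[0.705,-0.953,0.397,0.051,1]]]}}

```text
clock: 5.85
tool_pos: [0.5583, 0.086, 0.3408]
orientation: [180.0, 0.1, -168.4]
force: [1.1, -0.2, 0.2]
opening: 0.0878
gripper_force: 0.0
```

{"method": "carry_out", "body": {"deltas": [[[0.07,-0.2142,0.0758,0.0096,1],[0.14,-0.4285,0.1515,0.0192,1],[0.21,-0.6427,0.2272,0.0289,1],[0.28,-0.857,0.303,0.0385,1],[0.28,-0.857,0.303,0.0385,1]]]}}

```text
clock: 6.35
tool_pos: [0.537, -0.0953, 0.2785]
orientation: [-180.0, -0.1, 177.5]
force: [0.3, 0.9, 0.7]
opening: 0.0879
gripper_force: 0.0
```

{"method": "carry_out", "body": {"deltas": [[[0,0,0,0,1],[0,0,0,0,1]]]}}

```text
clock: 6.55
tool_pos: [0.5397, -0.0909, 0.2806]
orientation: [180.0, 0.1, 177.9]
force: [0.5, 0.5, -0.6]
opening: 0.0876
gripper_force: 0.0
```

```bash
cat >> h.py <<'E'
def topedges(L,z):
    L/=2; w=.0285; c=[np.array(q) for q in((-L,-w,z),(L,-w,z),(L,w,z),(-L,w,z))]
    return [(c[i],c[(i+1)%4]) for i in range(4)]
E
python3 - <<'E'
from h import *
obs(); s=snap('wrist')
r=refine([(s,topedges(.230,.064))],[.5393,-.0916,-.0363]); print(r)
p=r[0]; y=np.degrees(p[2])-180
plan([(p[0],p[1],.1,y,1,40),(p[0],p[1],.017,y,1,25)])
E
```

```text
6.55 [ 0.5397 -0.0909  0.2806] cmd [ 5.3930e-01 -9.1600e-02  2.8000e-01 -1.8212e+02] [1.7998e+02 1.1000e-01 1.7793e+02] F [ 0.5  0.5 -0.6] op 0.0876 g 0.0
(array([ 0.53943717, -0.09166977, -0.03693467]), np.float64(-127.11919403076172), np.float32(-126.46954))
[[-0.0, -0.0, 0.18, -0.0, 1], [-0.0, -0.0, 0.36, -0.0, 1], [-0.0, -0.0, 0.54, -0.0, 1], [-0.0, -0.0, 0.72, -0.0, 1], [-0.0, -0.0, 0.9, -0.0, 1]]
[[-0.0, -0.0, 0.1038, -0.0, 1], [-0.0, -0.0, 0.2075, -0.0, 1], [-0.0, -0.0, 0.3112, -0.0, 1], [-0.0, -0.0, 0.415, -0.0, 1]]
-> [ 5.3930e-01 -9.1600e-02  1.7000e-02 -1.8212e+02]
```

{"method": "carry_out", "body": {"deltas": [[[0,0,0.18,0,1],[0,0,0.36,0,1],[0,0,0.54,0,1],[0,0,0.72,0,1],[0,0,0.9,0,1]]]}}

```text
clock: 7.1
tool_pos: [0.5403, -0.0898, 0.099]
orientation: [180.0, 0.1, 178.0]
force: [0.7, 0.5, -0.3]
opening: 0.0876
gripper_force: 0.0
```

{"method": "carry_out", "body": {"deltas": [[[0,0,0.1038,0,1],[0,0,0.2075,0,1],[0,0,0.3112,0,1],[0,0,0.415,0,1],[0,0,0.415,0,1]]]}}

```text
clock: 7.6
tool_pos: [0.5384, -0.0902, 0.0146]
orientation: [-180.0, -0.2, 178.0]
force: [0.3, 0.7, 0.2]
opening: 0.0878
gripper_force: 0.0
```

{"method": "carry_out", "body": {"deltas": [[[0,0,0,0,-1],[0,0,0,0,-1],[0,0,0,0,-1],[0,0,0,0,-1],[0,0,0,0,-1]]]}}

```text
clock: 8.1
tool_pos: [0.54, -0.0913, 0.0173]
orientation: [180.0, 0.1, 177.9]
force: [-0.2, 1.8, 4.1]
opening: 0.0566
gripper_force: 30.0
```

{"method": "carry_out", "body": {"deltas": [[[0,0,-0.05,0,-1],[0,0,-0.15,0,-1],[0,0,-0.3,0,-1],[0,0,-0.5,0,-1],[0,0,-0.7,0,-1]]]}}

```text
clock: 8.6
tool_pos: [0.5384, -0.0915, 0.1578]
orientation: [-180.0, -0.1, 177.9]
force: [1.6, -0.2, -5.0]
opening: 0.057
gripper_force: 30.0
```

```bash
cat >> h.py <<'E'
KP=np.array([.4820,.2606,2.0963])
def KW(x,y): return tf(np.array([[x,y,0.]]),KP)[0][:2]
E
python3 - <<'E'
from h import *
t=KW(0,-.0578); y=-149.89
plan([(.5393,-.0916,.297,-182.12,-1,40),(*t,.30,y,-1,40),(*t,.15,y,-1,40)],[.5393,-.0916,.157,-182.12])
E
```

```text
[[0.0, 0.0, -0.175, -0.0, -1], [0.0, 0.0, -0.35, -0.0, -1], [0.0, 0.0, -0.525, -0.0, -1], [0.0, 0.0, -0.7, -0.0, -1]]
[[0.0112, 0.198, -0.0016, -0.0093, -1], [0.0224, 0.396, -0.0032, -0.0186, -1], [0.0336, 0.594, -0.0048, -0.0279, -1], [0.0448, 0.792, -0.0064, -0.0372, -1], [0.056, 0.99, -0.008, -0.0465, -1]]
[[-0.0428, 0.1778, -0.0014, -0.0086, -1], [-0.0856, 0.3556, -0.0028, -0.0172, -1], [-0.1284, 0.5334, -0.0042, -0.0258, -1], [-0.1712, 0.7112, -0.0056, -0.0344, -1], [-0.214, 0.889, -0.007, -0.043, -1]]
[[-0.0, 0.0, 0.1875, -0.0, -1], [-0.0, 0.0, 0.375, -0.0, -1], [-0.0, 0.0, 0.5625, -0.0, -1], [-0.0, 0.0, 0.75, -0.0, -1]]
-> [   0.532     0.2895    0.15   -149.9   ]
```

{"method": "carry_out", "body": {"deltas": [[[0,0,-0.175,0,-1],[0,0,-0.35,0,-1],[0,0,-0.525,0,-1],[0,0,-0.7,0,-1]]]}}

```text
clock: 9.0
tool_pos: [0.5384, -0.0913, 0.2981]
orientation: [180.0, -0.1, 177.9]
force: [1.3, -0.4, -4.4]
opening: 0.0566
gripper_force: 30.0
```

{"method": "carry_out", "body": {"deltas": [[[0.0112,0.198,-0.0016,-0.0093,-1],[0.0224,0.396,-0.0032,-0.0186,-1],[0.0336,0.594,-0.0048,-0.0279,-1],[0.0448,0.792,-0.0064,-0.0372,-1],[0.056,0.99,-0.008,-0.0465,-1]]]}}

```text
clock: 9.5
tool_pos: [0.5345, 0.1081, 0.2982]
orientation: [180.0, -0.1, -165.3]
force: [1.1, -0.6, -4.2]
opening: 0.057
gripper_force: 30.0
```

{"method": "carry_out", "body": {"deltas": [[[-0.0428,0.1778,-0.0014,-0.0086,-1],[-0.0856,0.3556,-0.0028,-0.0172,-1],[-0.1284,0.5334,-0.0042,-0.0258,-1],[-0.1712,0.7112,-0.0056,-0.0344,-1],[-0.214,0.889,-0.007,-0.043,-1]]]}}

```text
clock: 10.0
tool_pos: [0.5311, 0.2908, 0.2995]
orientation: [180.0, -0.1, -149.8]
force: [0.4, -0.3, -5.0]
opening: 0.0569
gripper_force: 30.0
```

{"method": "carry_out", "body": {"deltas": [[[0,0,0,0,-1],[0,0,0,0,-1],[0,0,0,0,-1]]]}}

```text
clock: 10.3
tool_pos: [0.5318, 0.289, 0.2994]
orientation: [-180.0, -0.1, -149.9]
force: [-0.7, -0.9, -3.9]
opening: 0.057
gripper_force: 30.0
```

Run:
```python
from h import *
obs(); s=snap('wrist')
p=np.array([.532,.2895,np.radians(30.1)])
r=refine([(s,topedges(.230,.30-.017+.064)[1:])],p,(.01,.01,.03)); print(r)
wire(s,KILN,KP,'c1.png'); s['color']=cv2.cvtColor(cv2.imread('pics/c1.png'),cv2.COLOR_BGR2RGB)
b=FULL[0].copy(); b[:,2]+=.283; wire(s,[b],r[0],'c1.png')
```

```text
10.3 [0.5318 0.289  0.2994] cmd [   0.532     0.2895    0.15   -149.9   ] [-1.7999e+02 -6.0000e-02 -1.4993e+02] F [-0.7 -0.9 -3.9] op 0.057 g 30.0
(array([0.52726202, 0.28383343, 0.53316349]), np.float64(-19.252225875854492), np.float32(-1.4682692))
```

View pics/c1.png

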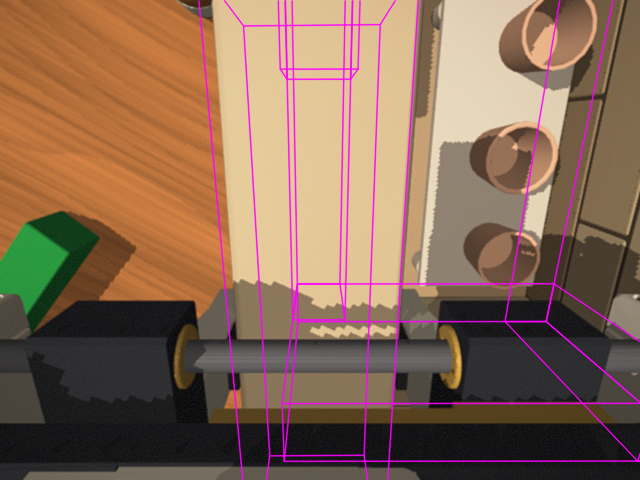

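The brick is gripped square and runs in line with the course, with the doorway gap clear below (rows 70–320). I lower it.

{"method": "carry_out", "body": {"deltas": [[[0,0,0.15,0,-1],[0,0,0.3,0,-1],[0,0,0.45,0,-1],[0,0,0.6,0,-1],[0,0,0.75,0,-1]]]}}

```text
clock: 10.85
tool_pos: [0.5324, 0.2886, 0.1491]
orientation: [180.0, 0.0, -150.0]
force: [0.9, 0.5, -4.5]
opening: 0.057
gripper_force: 30.0
```

{"method": "carry_out", "body": {"deltas": [[[0,0,0.05,0,-1],[0,0,0.1,0,-1],[0,0,0.14,0,-1],[0,0,0.16,0,-1],[0,0,0.16,0,-1]]]}}

```text
clock: 11.35
tool_pos: [0.5323, 0.2899, 0.1178]
orientation: [180.0, 0.0, -149.9]
force: [0.6, 0.7, -4.1]
opening: 0.0568
gripper_force: 30.0
```

{"method": "carry_out", "body": {"deltas": [[[0,0,0.01,0,-1],[0,0,0.015,0,-1],[0,0,0.02,0,-1],[0,0,0.025,0,-1],[0,0,0.025,0,-1]]]}}

```text
clock: 11.85
tool_pos: [0.5324, 0.29, 0.1134]
orientation: [180.0, 0.0, -149.9]
force: [-2.6, -0.2, 2.4]
opening: 0.0568
gripper_force: 30.0
```

{"method": "carry_out", "body": {"deltas": [[[0,0,0,0,-0.1],[0,0,0,0,0.3],[0,0,0,0,1],[0,0,0,0,1],[0,0,0,0,1]]]}}

```text
clock: 12.35
tool_pos: [0.5324, 0.2899, 0.1125]
orientation: [-180.0, 0.0, -149.9]
force: [-0.6, 0.6, -0.3]
opening: 0.0754
gripper_force: 0.0
```

{"method": "carry_out", "body": {"deltas": [[[0,0,-0.1,0,1],[0,0,-0.3,0,1],[0,0,-0.5,0,1],[0,0,-0.75,0,1],[0,0,-1,0,1]]]}}

```text
clock: 12.85
tool_pos: [0.532, 0.2895, 0.3143]
orientation: [-180.0, -0.0, -149.9]
force: [1.1, 0.6, 0.3]
opening: 0.0878
gripper_force: 0.0
```

{"method": "carry_out", "body": {"deltas": [[[0,0,-0.2,0,1],[0,0,-0.4,0,1],[0,0,-0.535,0,1],[0,0,-0.535,0,1],[0,0,-0.535,0,1]]]}}

```text
clock: 13.35
tool_pos: [0.5323, 0.29, 0.4197]
orientation: [180.0, 0.1, -149.9]
force: [0.4, 0.2, -1.8]
opening: 0.0878
gripper_force: 0.0
```

Run:
```python
from h import *
obs(); s=snap('wrist','c2.png'); pickle.dump(s,open('c2.pkl','wb'))
t=KW(0,-.0578)
r=refine([(s,topedges(.230,.16))],[*t,KP[2]+np.pi/2-np.pi],(.008,.008,.03)); print(r)
def kin(p):
    d=p[:2]-KP[:2];c,si=np.cos(KP[2]),np.sin(KP[2]); return np.r_[c*d[0]+si*d[1],-si*d[0]+c*d[1],p[2]-KP[2]+np.pi/2]
print(kin(r[0]))
for n in('top','scene'):
    S=snap(n)
    for d in ctrl.silhouettes(S,'half'): 
        if d['p']>.5: print(n,np.round(d['centre']),fit([(S,d['mask'])],HALF,[.488,-.388,3.775]))
plan([(.5325,.29,.32,-149.9,1,50),(.4878,-.3885,.32,-143.7,1,50)],[*KW(0,-.0578),.113+.2+.107,-149.9])
```

```text
13.35 [0.5323 0.29   0.4197] cmd [   0.532     0.2895    0.15   -149.9   ] [ 1.7996e+02  5.0000e-02 -1.4989e+02] F [ 0.4  0.2 -1.8] op 0.0878 g 0.0
(array([0.53145195, 0.28873255, 0.52857133]), np.float64(-140.10275268554688), np.float32(-130.35223))
[-0.00047085 -0.05689213  0.00306766]
top [421. 256.] (array([ 0.48873058, -0.38736602,  3.7865706 ]), np.float64(0.11410411622276029))
scene [227. 243.] (array([ 0.48739329, -0.3874753 ,  3.77807915]), np.float64(0.03743811881188119))
[[-0.001, 0.0, 0.1667, -0.0, 1], [-0.002, 0.0, 0.3333, -0.0, 1], [-0.003, 0.0, 0.5, -0.0, 1]]
[[0.133, -0.198, -0.0, -0.0012, 1], [0.266, -0.396, -0.0, -0.0024, 1], [0.399, -0.594, -0.0, -0.0036, 1], [0.532, -0.792, -0.0, -0.0048, 1], [0.665, -0.99, -0.0, -0.006, 1]]
[[0.144, -0.198, -0.0, -0.0012, 1], [0.288, -0.396, -0.0, -0.0024, 1], [0.432, -0.594, -0.0, -0.0036, 1], [0.576, -0.792, -0.0, -0.0048, 1], [0.72, -0.99, -0.0, -0.006, 1]]
[[0.1518, -0.193, -0.0, -0.0012, 1], [0.3035, -0.386, -0.0, -0.0025, 1], [0.4552, -0.579, -0.0, -0.0038, 1], [0.607, -0.772, -0.0, -0.005, 1]]
-> [   0.4878   -0.3884    0.32   -143.78  ]
```

View pics/c2.png

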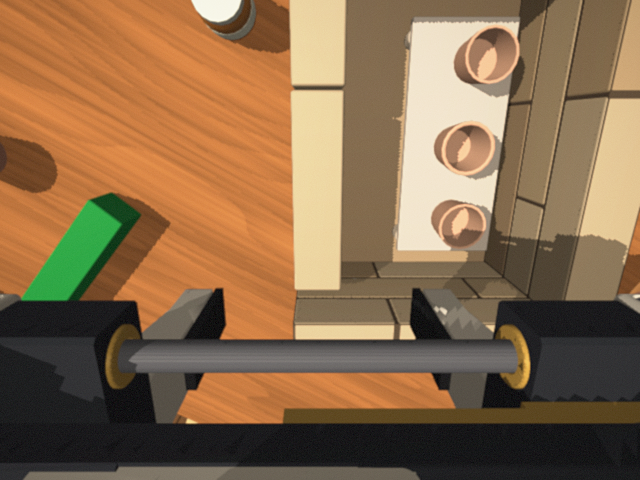

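The second course is closed. full_b fills columns 293–342, rows 90–290, at kiln x −0.5 mm, y −57 mm, level with the half brick. Now the half brick.

{"method": "carry_out", "body": {"deltas": [[[0,0,0.167,0,1],[0,0,0.333,0,1],[0,0,0.5,0,1]]]}}

```text
clock: 13.9
tool_pos: [0.532, 0.2896, 0.3179]
orientation: [-180.0, -0.0, -149.9]
force: [0.9, 1.3, -1.1]
opening: 0.0876
gripper_force: 0.0
```

{"method": "carry_out", "body": {"deltas": [[[0.133,-0.198,0,-0.0012,1],[0.266,-0.396,0,-0.0024,1],[0.399,-0.594,0,-0.0036,1],[0.532,-0.792,0,-0.0048,1],[0.665,-0.99,0,-0.006,1]]]}}

```text
clock: 14.4
tool_pos: [0.5158, 0.05, 0.3192]
orientation: [-180.0, -0.0, -147.7]
force: [1.7, 1.1, -0.5]
opening: 0.0877
gripper_force: 0.0
```

{"method": "carry_out", "body": {"deltas": [[[0.144,-0.198,0,-0.0012,1],[0.288,-0.396,0,-0.0024,1],[0.432,-0.594,0,-0.0036,1],[0.576,-0.792,0,-0.0048,1],[0.72,-0.99,0,-0.006,1]]]}}

```text
clock: 14.9
tool_pos: [0.4997, -0.1944, 0.3193]
orientation: [180.0, -0.0, -145.5]
force: [1.6, -0.1, 0.1]
opening: 0.0876
gripper_force: 0.0
```

{"method": "carry_out", "body": {"deltas": [[[0.152,-0.193,0,-0.0012,1],[0.304,-0.386,0,-0.0025,1],[0.455,-0.579,0,-0.0038,1],[0.607,-0.772,0,-0.005,1],[0.607,-0.772,0,-0.005,1]]]}}

```text
clock: 15.4
tool_pos: [0.4861, -0.3932, 0.3174]
orientation: [179.9, -0.1, -144.0]
force: [0.0, 0.5, -0.6]
opening: 0.0877
gripper_force: 0.0
```

{"method": "carry_out", "body": {"deltas": [[[0,0,0,0,1],[0,0,0,0,1]]]}}

```text
clock: 15.6
tool_pos: [0.4875, -0.3879, 0.3192]
orientation: [180.0, -0.0, -143.8]
force: [0.5, 1.0, -0.3]
opening: 0.0877
gripper_force: 0.0
```

Run:
```python
from h import *
obs(); s=snap('wrist'); pickle.dump(s,open('h1.pkl','wb'))
p0=[.4876,-.3878,3.778]
for d in ctrl.silhouettes(s,'half'):
    print(np.round(d['centre']),round(d['p'],2),d['mask'].sum(),fit([(s,d['mask'])],HALF,p0))
for rr in((.008,.008,.04),(.015,.015,.1)):
    r=refine([(s,topedges(.114,.128))],p0,rr); print(r)
for d in ctrl.silhouettes(s,'full_a'): print(np.round(d['centre']),round(d['p'],2),d['mask'].sum())
wire(s,HALF,r[0],'h1.png')
```

```text
15.6 [ 0.4875 -0.3879  0.3192] cmd [   0.4878   -0.3884    0.32   -143.78  ] [ 1.7996e+02 -1.0000e-02 -1.4377e+02] F [ 0.5  1.  -0.3] op 0.0877 g 0.0
[316. 208.] 0.74 6836 (array([ 0.48909058, -0.38904151,  3.7734057 ]), np.float64(0.051784669397308365))
(array([ 0.4896759 , -0.38972277,  3.77646421]), np.float64(-105.20557403564453), np.float32(-65.119835))
(array([ 0.48967819, -0.38971875,  3.7764792 ]), np.float64(-105.18299102783203), np.float32(-65.119835))
[480.  51.] 0.98 7482
[148.  18.] 0.97 6609
[310. 269.] 0.94 3808
```

View pics/h1.png

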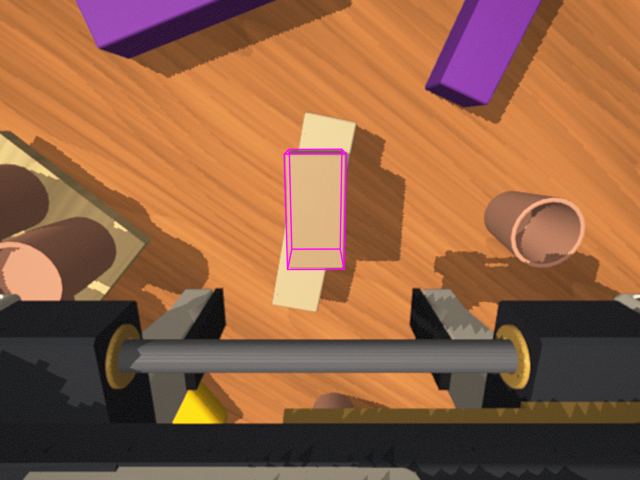

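The half brick is outlined exactly (rows 150–268, columns 285–346), with full_a skewed beneath it. I plan the grasp and the carry.

Run:
```python
from h import *
p=[.4897,-.3897]; y=-143.62
plan([(*p,.2,y,1,40),(*p,.081,y,1,30)]); plan([(*p,.1,y,-1,10)]);plan([(*p,.32,y,-1,40)]);
t=KW(0,-.1173); plan([(*t,.32,-149.89,-1,45)]); plan([(*t,.2,-149.89,-1,30),(*t,.177,-149.89,-1,6)])
```

```text
[[-0.001, -0.0028, 0.15, -0.0001, 1], [-0.002, -0.0055, 0.3, -0.0002, 1], [-0.003, -0.0082, 0.45, -0.0004, 1], [-0.004, -0.011, 0.6, -0.0005, 1]]
[[0.0, 0.0, 0.1488, 0.0, 1], [0.0, 0.0, 0.2975, 0.0, 1], [0.0, 0.0, 0.4462, 0.0, 1], [0.0, 0.0, 0.595, 0.0, 1]]
-> [ 4.897e-01 -3.897e-01  8.100e-02 -1.436e+02]
[[0.0, 0.0, -0.0475, 0.0, -1], [0.0, 0.0, -0.095, 0.0, -1]]
-> [ 4.897e-01 -3.897e-01  1.000e-01 -1.436e+02]
[[0.0, 0.0, -0.198, 0.0, -1], [0.0, 0.0, -0.396, 0.0, -1], [0.0, 0.0, -0.594, 0.0, -1], [0.0, 0.0, -0.792, 0.0, -1], [0.0, 0.0, -0.99, 0.0, -1]]
[[0.0, 0.0, -0.11, 0.0, -1]]
-> [   0.4897   -0.3897    0.32   -143.6   ]
[[-0.156, 0.162, 0.0, 0.0011, -1], [-0.312, 0.324, 0.0, 0.0022, -1], [-0.468, 0.486, 0.0, 0.0033, -1], [-0.624, 0.648, 0.0, 0.0044, -1], [-0.78, 0.81, 0.0, 0.0055, -1]]
[[-0.1504, 0.1674, 0.0, 0.0011, -1], [-0.3008, 0.3348, 0.0, 0.0022, -1], [-0.4512, 0.5022, 0.0, 0.0033, -1], [-0.6016, 0.6696, 0.0, 0.0044, -1], [-0.752, 0.837, 0.0, 0.0055, -1]]
[[-0.1446, 0.1724, 0.0, 0.0011, -1], [-0.2892, 0.3448, 0.0, 0.0022, -1], [-0.4338, 0.5172, 0.0, 0.0033, -1], [-0.5784, 0.6896, 0.0, 0.0044, -1], [-0.723, 0.862, 0.0, 0.0055, -1]]
[[-0.124, 0.159, 0.0, 0.001, -1]]
-> [   0.5834    0.3194    0.32   -149.9   ]
[[-0.0, -0.0, 0.15, -0.0, -1], [-0.0, -0.0, 0.3, -0.0, -1], [-0.0, -0.0, 0.45, -0.0, -1], [-0.0, -0.0, 0.6, -0.0, -1]]
[[-0.0, -0.0, 0.0288, -0.0, -1], [-0.0, -0.0, 0.0575, -0.0, -1], [-0.0, -0.0, 0.0863, -0.0, -1], [-0.0, -0.0, 0.115, -0.0, -1]]
-> [   0.5834    0.3194    0.177  -149.9   ]
```

{"method": "carry_out", "body": {"deltas": [[[-0.001,-0.003,0.15,-0.0001,1],[-0.002,-0.0055,0.3,-0.0002,1],[-0.003,-0.008,0.45,-0.0004,1],[-0.004,-0.011,0.6,-0.0005,1]]]}}

```text
clock: 16.15
tool_pos: [0.49, -0.3887, 0.1992]
orientation: [-179.9, 0.0, -143.5]
force: [0.7, 0.3, -0.4]
opening: 0.088
gripper_force: 0.0
```

{"method": "carry_out", "body": {"deltas": [[[0,0,0.149,0,1],[0,0,0.298,0,1],[0,0,0.446,0,1],[0,0,0.595,0,1],[0,0,0.595,0,1]]]}}

```text
clock: 16.65
tool_pos: [0.4875, -0.3875, 0.077]
orientation: [179.7, -0.2, -143.5]
force: [-0.1, 0.7, -0.2]
opening: 0.0877
gripper_force: 0.0
```

{"method": "carry_out", "body": {"deltas": [[[0,0,0,0,-1],[0,0,0,0,-1],[0,0,0,0,-1],[0,0,0,0,-1],[0,0,0,0,-1]]]}}

```text
clock: 17.15
tool_pos: [0.4897, -0.3898, 0.0817]
orientation: [-180.0, 0.0, -143.6]
force: [-2.4, 3.0, 5.7]
opening: 0.0572
gripper_force: 30.0
```

{"method": "carry_out", "body": {"deltas": [[[0,0,-0.03,0,-1],[0,0,-0.06,0,-1],[0,0,-0.095,0,-1]]]}}

```text
clock: 17.45
tool_pos: [0.4894, -0.3898, 0.0999]
orientation: [180.0, -0.0, -143.6]
force: [0.7, -0.2, -1.4]
opening: 0.0566
gripper_force: 30.0
```

{"method": "carry_out", "body": {"deltas": [[[0,0,-0.15,0,-1],[0,0,-0.35,0,-1],[0,0,-0.55,0,-1],[0,0,-0.78,0,-1],[0,0,-0.99,0,-1]]]}}

```text
clock: 17.95
tool_pos: [0.4892, -0.3898, 0.3003]
orientation: [-179.9, 0.0, -143.6]
force: [0.8, -0.8, -2.7]
opening: 0.0571
gripper_force: 30.0
```

{"method": "carry_out", "body": {"deltas": [[[0,0,-0.11,0,-1],[0,0,-0.11,0,-1],[0,0,-0.11,0,-1]]]}}

```text
clock: 18.25
tool_pos: [0.4893, -0.3895, 0.3197]
orientation: [-180.0, 0.1, -143.6]
force: [0.2, -0.4, -3.8]
opening: 0.057
gripper_force: 30.0
```

Run:
```python
from h import *
o=ctrl.get_obs(); print(o['tool_pos'],o['opening']); s=snap('wrist','g1.png')
for n in('top','scene'):
    S=snap(n)
    for d in ctrl.silhouettes(S,'full_a'):
        if np.hypot(*(d['centre']-px(S,[.5,-.375,.03])))<30:
            for a in(-.4,-.55,.5): print(n,np.round(d['centre']),d['mask'].sum(),fit([(S,d['mask'])],FULL,[.5,-.38,a]))
```

```text
[ 0.48934634 -0.38950518  0.31972249] 0.05695484224051416
top [407. 242.] 566 (array([ 0.53115038, -0.34079925, -0.42714968]), np.float64(2.5141342756183747))
top [407. 242.] 566 (array([ 0.52927455, -0.33870711, -0.58352311]), np.float64(2.469964664310954))
top [407. 242.] 566 (array([ 0.50242342, -0.38123886,  0.47248643]), np.float64(2.0260600706713783))
scene [229. 265.] 1156 (array([ 0.50857793, -0.37949267,  0.44418606]), np.float64(0.05341695501730104))
scene [229. 265.] 1156 (array([ 0.50711876, -0.37976523,  0.44196125]), np.float64(0.0523356401384083))
scene [229. 265.] 1156 (array([ 0.5086334 , -0.37905911,  0.44478872]), np.float64(0.052984429065743945))
```

{"method": "carry_out", "body": {"deltas": [[[-0.156,0.162,0,0.0011,-1],[-0.312,0.324,0,0.0022,-1],[-0.468,0.486,0,0.0033,-1],[-0.624,0.648,0,0.0044,-1],[-0.78,0.81,0,0.0055,-1]]]}}

```text
clock: 19.0
tool_pos: [0.5186, -0.1651, 0.319]
orientation: [180.0, -0.0, -145.6]
force: [1.1, 0.6, -2.8]
opening: 0.0567
gripper_force: 30.0
```

{"method": "carry_out", "body": {"deltas": [[[-0.1504,0.1674,0,0.0011,-1],[-0.3008,0.3348,0,0.0022,-1],[-0.4512,0.5022,0,0.0033,-1],[-0.6016,0.6696,0,0.0044,-1],[-0.752,0.837,0,0.0055,-1]]]}}

```text
clock: 19.5
tool_pos: [0.548, 0.0581, 0.3192]
orientation: [180.0, -0.0, -147.6]
force: [0.6, -0.6, -2.1]
opening: 0.0568
gripper_force: 30.0
```

{"method": "carry_out", "body": {"deltas": [[[-0.1446,0.1724,0,0.0011,-1],[-0.2892,0.3448,0,0.0022,-1],[-0.4338,0.5172,0,0.0033,-1],[-0.5784,0.6896,0,0.0044,-1],[-0.723,0.862,0,0.0055,-1]]]}}

```text
clock: 20.0
tool_pos: [0.5777, 0.2812, 0.3189]
orientation: [-180.0, -0.1, -149.5]
force: [0.4, 0.0, -1.4]
opening: 0.0566
gripper_force: 30.0
```

{"method": "carry_out", "body": {"deltas": [[[-0.124,0.159,0,0.001,-1],[-0.124,0.159,0,0.001,-1],[-0.124,0.159,0,0.001,-1],[-0.124,0.159,0,0.001,-1]]]}}

```text
clock: 20.4
tool_pos: [0.583, 0.3188, 0.319]
orientation: [-180.0, -0.1, -149.9]
force: [0.7, -1.2, -2.1]
opening: 0.0569
gripper_force: 30.0
```

{"method": "carry_out", "body": {"deltas": [[[0,0,0.12,0,-1],[0,0,0.24,0,-1],[0,0,0.36,0,-1],[0,0,0.48,0,-1],[0,0,0.6,0,-1]]]}}

```text
clock: 20.9
tool_pos: [0.5833, 0.3179, 0.1993]
orientation: [180.0, 0.0, -150.0]
force: [-0.6, 0.4, -1.9]
opening: 0.0568
gripper_force: 30.0
```

{"method": "carry_out", "body": {"deltas": [[[0,0,0.03,0,-1],[0,0,0.06,0,-1],[0,0,0.085,0,-1],[0,0,0.085,0,-1],[0,0,0.085,0,-1]]]}}

```text
clock: 21.4
tool_pos: [0.5835, 0.3195, 0.1835]
orientation: [180.0, 0.1, -149.9]
force: [0.7, -0.1, -2.9]
opening: 0.0568
gripper_force: 30.0
```

{"method": "carry_out", "body": {"deltas": [[[0,0,0.01,0,-1],[0,0,0.017,0,-1],[0,0,0.024,0,-1],[0,0,0.03,0,-1],[0,0,0.03,0,-1]]]}}

```text
clock: 21.9
tool_pos: [0.5832, 0.3195, 0.1777]
orientation: [-180.0, 0.1, -149.9]
force: [-3.5, -0.1, 4.6]
opening: 0.0568
gripper_force: 30.0
```

{"method": "carry_out", "body": {"deltas": [[[0,0,0,0,-0.1],[0,0,0,0,0.3],[0,0,0,0,1],[0,0,0,0,1],[0,0,0,0,1]]]}}

```text
clock: 22.4
tool_pos: [0.5832, 0.3194, 0.1764]
orientation: [-180.0, 0.0, -149.9]
force: [-0.2, 1.2, 0.0]
opening: 0.0752
gripper_force: 0.0
```

{"method": "carry_out", "body": {"deltas": [[[0,0,-0.1,0,1],[0,0,-0.3,0,1],[0,0,-0.5,0,1],[0,0,-0.75,0,1],[0,0,-1,0,1]]]}}

```text
clock: 22.9
tool_pos: [0.5829, 0.319, 0.3782]
orientation: [-180.0, -0.0, -149.9]
force: [1.3, 0.7, 0.5]
opening: 0.088
gripper_force: 0.0
```

{"method": "carry_out", "body": {"deltas": [[[0,0,-0.215,0,1],[0,0,-0.215,0,1],[0,0,-0.215,0,1],[0,0,-0.215,0,1]]]}}

```text
clock: 23.3
tool_pos: [0.5828, 0.3193, 0.4182]
orientation: [180.0, -0.1, -149.9]
force: [0.6, 0.1, -0.6]
opening: 0.0876
gripper_force: 0.0
```

```bash
cat >> h.py <<'E'
def kin(p):
    d=np.array(p[:2])-KP[:2];c,si=np.cos(KP[2]),np.sin(KP[2]); return np.r_[c*d[0]+si*d[1],-si*d[0]+c*d[1],p[2]-KP[2]+np.pi/2].round(4)
E
python3 - <<'E'
from h import *
s=snap('wrist'); m=lambda *a:np.array(a)
r=refine([(s,topedges(.114,.224))],[*KW(0,-.1173),KP[2]-np.pi/2],(.01,.01,.05)); print(r,kin(r[0]))
wire(s,[HALF[0]+[0,0,.096]],r[0],'h2.png')
plan([(.508,-.3795,.32,-154.6,1,50)],[*KW(0,-.1173),.42,-149.9])
E
```

```text
(array([0.58191931, 0.31680877, 0.53453289]), np.float64(-104.33003234863281), np.float32(-82.69959)) [-0.0015 -0.1146  0.009 ]
[[0.1452, -0.198, 0.035, 0.0009, 1], [0.2904, -0.396, 0.07, 0.0018, 1], [0.4356, -0.594, 0.105, 0.0027, 1], [0.5808, -0.792, 0.14, 0.0036, 1], [0.726, -0.99, 0.175, 0.0045, 1]]
[[0.1368, -0.198, 0.0342, 0.0009, 1], [0.2736, -0.396, 0.0684, 0.0018, 1], [0.4104, -0.594, 0.1026, 0.0027, 1], [0.5472, -0.792, 0.1368, 0.0036, 1], [0.684, -0.99, 0.171, 0.0045, 1]]
[[0.1182, -0.1818, 0.0308, 0.0008, 1], [0.2364, -0.3636, 0.0616, 0.0016, 1], [0.3546, -0.5454, 0.0924, 0.0024, 1], [0.4728, -0.7272, 0.1232, 0.0032, 1], [0.591, -0.909, 0.154, 0.004, 1]]
-> [   0.508    -0.3795    0.32   -154.58  ]
```

View pics/h2.png

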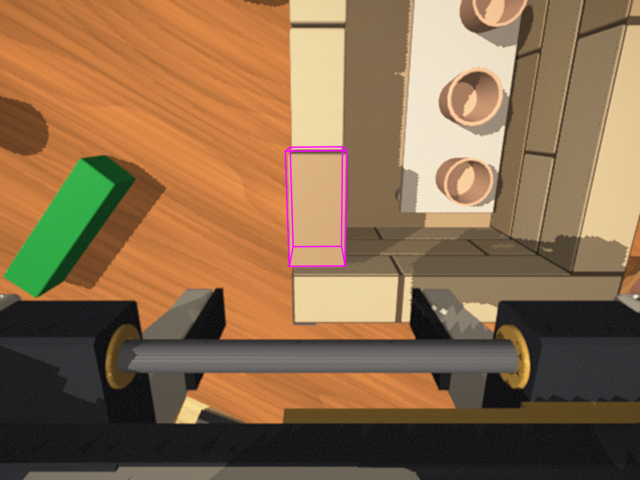

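The half brick is seated on the third course at the −y jamb (rows 150–265, columns 287–347), flush. I measure the remaining gap from one central view before fetching full_a.

Run:
```python
from h import *
plan([(*KW(0,.02),.45,-149.89,1,50)],[*KW(0,-.1173),.42,-149.9])
plan([(.508,-.3795,.32,-154.6,1,50)])
```

```text
[[0.2287, -0.0, -0.05, -0.0, 1], [0.4573, -0.0, -0.1, -0.0, 1], [0.686, -0.0, -0.15, -0.0, 1]]
-> [   0.4648    0.2506    0.45   -149.9   ]
[[0.0974, -0.198, 0.0454, 0.0009, 1], [0.1948, -0.396, 0.0908, 0.0018, 1], [0.2922, -0.594, 0.1362, 0.0027, 1], [0.3896, -0.792, 0.1816, 0.0036, 1], [0.487, -0.99, 0.227, 0.0045, 1]]
[[0.0904, -0.198, 0.0448, 0.0009, 1], [0.1808, -0.396, 0.0896, 0.0018, 1], [0.2712, -0.594, 0.1344, 0.0027, 1], [0.3616, -0.792, 0.1792, 0.0036, 1], [0.452, -0.99, 0.224, 0.0045, 1]]
[[0.0942, -0.2225, 0.0498, 0.001, 1], [0.1885, -0.445, 0.0995, 0.002, 1], [0.2828, -0.6675, 0.1492, 0.003, 1], [0.377, -0.89, 0.199, 0.004, 1]]
-> [   0.5079   -0.3795    0.32   -154.58  ]
```

{"method": "carry_out", "body": {"deltas": [[[0.229,0,-0.05,0,1],[0.457,0,-0.1,0,1],[0.686,0,-0.15,0,1],[0.686,0,-0.15,0,1],[0.686,0,-0.15,0,1]]]}}

```text
clock: 23.85
tool_pos: [0.4636, 0.25, 0.45]
orientation: [180.0, 0.1, -149.9]
force: [-0.3, 0.1, -0.5]
opening: 0.0878
gripper_force: 0.0
```

{"method": "carry_out", "body": {"deltas": [[[0,0,0,0,1],[0,0,0,0,1]]]}}

```text
clock: 24.05
tool_pos: [0.4649, 0.251, 0.448]
orientation: [-180.0, -0.2, -149.9]
force: [0.0, 0.6, -0.1]
opening: 0.0875
gripper_force: 0.0
```

Run:
```python
from h import *
s=snap('wrist'); pickle.dump(s,open('gap.pkl','wb'))
g=cv2.cvtColor(s['color'],cv2.COLOR_RGB2GRAY).astype(np.float32)
def prof(y0,y1,xa,xb,z,ax=1):
    ys=np.arange(y0,y1,.0005);v=[]
    for y in ys:
        L=np.array([[x,y,z] if ax else [y,x,z] for x in np.linspace(xa,xb,40)]); u=np.array([px(s,X) for X in tf(L,KP)],np.float32)
        v.append(cv2.remap(g,u[None],None,cv2.INTER_LINEAR).mean())
    v=cv2.GaussianBlur(np.array(v)[None],(0,0),1.5)[0]; d=np.gradient(v); i=np.argsort(-abs(d))
    out=[]
    for k in i:
        if all(abs(ys[k]-o[0])>.004 for o in out): out.append((round(ys[k],4),round(float(d[k]),1)))
        if len(out)==3: break
    return out
print('rows',px(s,[*KW(0,-.058),.224]),px(s,[*KW(0,.179),.224]))
print('half end',prof(-.072,-.045,-.024,.024,.224)); print('half bottom',prof(-.072,-.045,-.024,.024,.16))
print('jambL',prof(.165,.195,.04,.15,.224),prof(.165,.195,-.02,.02,.224))
print('fixed half end',prof(.05,.075,-.024,.024,.16))
print('half front/back',prof(-.04,-.015,-.085,-.065,.224,0),prof(.015,.04,-.085,-.065,.224,0))
print('jamb front',prof(-.04,-.015,.182,.22,.224,0))
```

```text
rows [317.84127613 275.09991998] [317.86924386  36.27200811]
half end [(np.float64(-0.06), -12.5), (np.float64(-0.0555), 0.2), (np.float64(-0.0645), -0.2)]
half bottom [(np.float64(-0.0615), 17.7), (np.float64(-0.057), -0.4), (np.float64(-0.0665), -0.3)]
jambL [(np.float64(0.179), 16.5), (np.float64(0.1665), -1.8), (np.float64(0.1745), 1.8)] [(np.float64(0.1785), 17.5), (np.float64(0.167), -2.7), (np.float64(0.174), 0.5)]
fixed half end [(np.float64(0.0625), 18.6), (np.float64(0.0575), -17.9), (np.float64(0.067), -0.2)]
half front/back [(np.float64(-0.0285), 5.1), (np.float64(-0.033), 0.4), (np.float64(-0.0375), 0.3)] [(np.float64(0.026), -11.9), (np.float64(0.03), 1.3), (np.float64(0.0215), 0.2)]
jamb front [(np.float64(-0.0245), 11.3), (np.float64(-0.029), -1.3), (np.float64(-0.0335), -0.2)]
```

The gap runs from −60 to +179 mm, so the nominal target holds. Now full_a.

{"method": "carry_out", "body": {"deltas": [[[0.0974,-0.198,0.0454,0.0009,1],[0.1948,-0.396,0.0908,0.0018,1],[0.2922,-0.594,0.1362,0.0027,1],[0.3896,-0.792,0.1816,0.0036,1],[0.487,-0.99,0.227,0.0045,1]]]}}

```text
clock: 24.6
tool_pos: [0.4798, 0.0289, 0.4031]
orientation: [-180.0, -0.1, -151.5]
force: [1.1, 1.0, -0.5]
opening: 0.0873
gripper_force: 0.0
```

{"method": "carry_out", "body": {"deltas": [[[0.0904,-0.198,0.0448,0.0009,1],[0.1808,-0.396,0.0896,0.0018,1],[0.2712,-0.594,0.1344,0.0027,1],[0.3616,-0.792,0.1792,0.0036,1],[0.452,-0.99,0.224,0.0045,1]]]}}

```text
clock: 25.1
tool_pos: [0.4947, -0.1888, 0.3581]
orientation: [180.0, -0.1, -153.2]
force: [1.3, 0.4, -0.5]
opening: 0.0876
gripper_force: 0.0
```

{"method": "carry_out", "body": {"deltas": [[[0.0942,-0.2225,0.0498,0.001,1],[0.1885,-0.445,0.0995,0.002,1],[0.2828,-0.6675,0.1492,0.003,1],[0.377,-0.89,0.199,0.004,1],[0.377,-0.89,0.199,0.004,1]]]}}

```text
clock: 25.6
tool_pos: [0.5067, -0.3843, 0.3144]
orientation: [179.7, -0.3, -154.9]
force: [-0.1, -0.8, 0.6]
opening: 0.0879
gripper_force: 0.0
```

{"method": "carry_out", "body": {"deltas": [[[0,0,0,0,1],[0,0,0,0,1],[0,0,0,0,1]]]}}

```text
clock: 25.9
tool_pos: [0.5081, -0.3787, 0.3201]
orientation: [-180.0, 0.0, -154.5]
force: [0.4, 0.5, 0.1]
opening: 0.0877
gripper_force: 0.0
```

Run:
```python
from h import *
obs(); s=snap('wrist')
for d in ctrl.silhouettes(s,'full_a'):
    if np.hypot(*(d['centre']-px(s,[.508,-.3795,.06])))<60: print(fit([(s,d['mask'])],FULL,[.508,-.3795,.444]))
r=refine([(s,topedges(.230,.064))],[.508,-.3795,.444],(.012,.012,.06)); print(r)
p=r[0]; y=np.degrees(p[2])-180; print(y); p=p[:2]
plan([(*p,.15,y,1,40),(*p,.017,y,1,30)])
plan([(*p,.32,y,-1,40)])
t=KW(0,.0595); plan([(*t,.32,-149.89,-1,40)])
```

```text
25.9 [ 0.5081 -0.3787  0.3201] cmd [   0.5079   -0.3795    0.32   -154.58  ] [-1.7997e+02  3.0000e-02 -1.5450e+02] F [0.4 0.5 0.1] op 0.0877 g 0.0
(array([ 0.5112274 , -0.38002355,  0.44222825]), np.float64(-112.78311157226562), np.float32(-59.52497))
-154.66218770259945
[[-0.0028, -0.0018, 0.17, 0.0, 1], [-0.0056, -0.0036, 0.34, 0.0, 1], [-0.0084, -0.0054, 0.51, 0.0, 1], [-0.0112, -0.0072, 0.68, 0.0, 1], [-0.014, -0.009, 0.85, 0.0, 1]]
[[0.0, -0.0, 0.133, 0.0, 1], [0.0, -0.0, 0.266, 0.0, 1], [0.0, -0.0, 0.399, 0.0, 1], [0.0, -0.0, 0.532, 0.0, 1], [0.0, -0.0, 0.665, 0.0, 1]]
-> [ 5.1120e-01 -3.7990e-01  1.7000e-02 -1.5458e+02]
[[0.0, -0.0, -0.198, 0.0, -1], [0.0, -0.0, -0.396, 0.0, -1], [0.0, -0.0, -0.594, 0.0, -1], [0.0, -0.0, -0.792, 0.0, -1], [0.0, -0.0, -0.99, 0.0, -1]]
[[0.0, -0.0, -0.175, 0.0, -1], [0.0, -0.0, -0.35, 0.0, -1], [0.0, -0.0, -0.525, 0.0, -1]]
-> [   0.5112   -0.3799    0.32   -154.58  ]
[[-0.0614, 0.1904, -0.0, -0.0008, -1], [-0.1228, 0.3808, -0.0, -0.0016, -1], [-0.1842, 0.5712, -0.0, -0.0024, -1], [-0.2456, 0.7616, -0.0, -0.0032, -1], [-0.307, 0.952, -0.0, -0.004, -1]]
[[-0.0662, 0.1888, -0.0, -0.0009, -1], [-0.1324, 0.3776, -0.0, -0.0018, -1], [-0.1986, 0.5664, -0.0, -0.0027, -1], [-0.2648, 0.7552, -0.0, -0.0036, -1], [-0.331, 0.944, -0.0, -0.0045, -1]]
[[-0.0716, 0.1868, -0.0, -0.0008, -1], [-0.1432, 0.3736, -0.0, -0.0016, -1], [-0.2148, 0.5604, -0.0, -0.0024, -1], [-0.2864, 0.7472, -0.0, -0.0032, -1], [-0.358, 0.934, -0.0, -0.004, -1]]
[[-0.03, 0.073, -0.0, -0.0005, -1]]
-> [   0.4305    0.2307    0.32   -149.9   ]
```

{"method": "carry_out", "body": {"deltas": [[[-0.003,-0.002,0.17,0,1],[-0.0056,-0.0036,0.34,0,1],[-0.0084,-0.0054,0.51,0,1],[-0.011,-0.007,0.68,0,1],[-0.014,-0.009,0.85,0,1]]]}}

```text
clock: 26.5
tool_pos: [0.5114, -0.3792, 0.1493]
orientation: [-179.9, 0.1, -154.5]
force: [1.3, 0.3, 0.2]
opening: 0.0877
gripper_force: 0.0
```

{"method": "carry_out", "body": {"deltas": [[[0,0,0.15,0,1],[0,0,0.3,0,1],[0,0,0.45,0,1],[0,0,0.58,0,1],[0,0,0.665,0,1]]]}}

```text
clock: 27.0
tool_pos: [0.5107, -0.3789, 0.0152]
orientation: [180.0, -0.0, -154.5]
force: [-0.1, -0.7, -0.3]
opening: 0.0875
gripper_force: 0.0
```

{"method": "carry_out", "body": {"deltas": [[[0,0,0,0,1],[0,0,0,0,-1],[0,0,0,0,-1],[0,0,0,0,-1],[0,0,0,0,-1]]]}}

```text
clock: 27.5
tool_pos: [0.5115, -0.3802, 0.0177]
orientation: [-179.9, 0.1, -154.6]
force: [0.1, -0.4, -0.6]
opening: 0.0613
gripper_force: 0.0
```

{"method": "carry_out", "body": {"deltas": [[[0,0,0,0,-1],[0,0,-0.06,0,-1],[0,0,-0.2,0,-1],[0,0,-0.4,0,-1],[0,0,-0.6,0,-1]]]}}

```text
clock: 28.0
tool_pos: [0.5098, -0.3796, 0.1373]
orientation: [179.9, -0.1, -154.6]
force: [2.2, -0.1, -4.7]
opening: 0.0567
gripper_force: 30.0
```

{"method": "carry_out", "body": {"deltas": [[[0,0,-0.2,0,-1],[0,0,-0.4,0,-1],[0,0,-0.6,0,-1],[0,0,-0.8,0,-1],[0,0,-0.915,0,-1]]]}}

```text
clock: 28.5
tool_pos: [0.5108, -0.3803, 0.3236]
orientation: [-179.8, 0.1, -154.6]
force: [0.4, -0.3, -3.3]
opening: 0.0565
gripper_force: 30.0
```

{"method": "carry_out", "body": {"deltas": [[[-0.0614,0.1904,0,-0.0008,-1],[-0.1228,0.3808,0,-0.0016,-1],[-0.1842,0.5712,0,-0.0024,-1],[-0.2456,0.7616,0,-0.0032,-1],[-0.307,0.952,0,-0.004,-1]]]}}

```text
clock: 29.0
tool_pos: [0.4832, -0.1802, 0.3194]
orientation: [179.9, -0.0, -153.2]
force: [0.4, 1.3, -4.9]
opening: 0.057
gripper_force: 30.0
```

{"method": "carry_out", "body": {"deltas": [[[-0.0662,0.1888,0,-0.0009,-1],[-0.1324,0.3776,0,-0.0018,-1],[-0.1986,0.5664,0,-0.0027,-1],[-0.2648,0.7552,0,-0.0036,-1],[-0.331,0.944,0,-0.0045,-1]]]}}

```text
clock: 29.5
tool_pos: [0.4569, 0.0178, 0.3197]
orientation: [180.0, -0.0, -151.5]
force: [2.0, 0.2, -5.1]
opening: 0.0568
gripper_force: 30.0
```

{"method": "carry_out", "body": {"deltas": [[[-0.0716,0.1868,0,-0.0008,-1],[-0.1432,0.3736,0,-0.0016,-1],[-0.2148,0.5604,0,-0.0024,-1],[-0.2864,0.7472,0,-0.0032,-1],[-0.358,0.934,0,-0.004,-1]]]}}

```text
clock: 30.0
tool_pos: [0.4309, 0.2159, 0.3197]
orientation: [180.0, -0.0, -150.1]
force: [2.0, 0.7, -5.2]
opening: 0.0569
gripper_force: 30.0
```

{"method": "carry_out", "body": {"deltas": [[[-0.03,0.073,0,-0.0005,-1],[-0.03,0.073,0,-0.0005,-1],[-0.03,0.073,0,-0.0005,-1],[-0.03,0.073,0,-0.0005,-1]]]}}

```text
clock: 30.4
tool_pos: [0.43, 0.2296, 0.3196]
orientation: [-180.0, -0.0, -149.9]
force: [0.4, 0.8, -5.0]
opening: 0.0569
gripper_force: 30.0
```

{"method": "carry_out", "body": {"deltas": [[[0,0,0.1,0,-1],[0,0,0.2,0,-1],[0,0,0.25,0,-1],[0,0,0.25,0,-1],[0,0,0.25,0,-1]]]}}

```text
clock: 30.9
tool_pos: [0.4306, 0.2303, 0.2704]
orientation: [-180.0, 0.0, -149.9]
force: [-0.1, -0.2, -4.6]
opening: 0.0565
gripper_force: 30.0
```

Run:
```python
from h import *
o=ctrl.get_obs(); print(o['tool_pos'],o['orientation']); p=o['tool_pos']; print(kin([p[0],p[1],0]))
s=snap('scene','f1.png'); im=cv2.imread('pics/f1.png')[130:350,340:600]; cv2.imwrite('pics/f1.png',cv2.resize(im,None,fx=3,fy=2.7,interpolation=cv2.INTER_CUBIC)[:600,:800])
```

```text
[0.43062187 0.23030678 0.27037608] [-1.79982889e+02  4.42784402e-02 -1.49922468e+02]
[-4.000e-04  5.960e-02 -5.255e-01]
```

{"method": "carry_out", "body": {"deltas": [[[0,0,0.05,0,-1],[0,0,0.1,0,-1],[0,0,0.15,0,-1],[0,0,0.175,0,-1],[0,0,0.2,0,-1]]]}}

```text
clock: 31.45
tool_pos: [0.43, 0.2305, 0.2289]
orientation: [-180.0, -0.0, -149.9]
force: [0.7, -0.9, -4.9]
opening: 0.0568
gripper_force: 30.0
```

{"method": "carry_out", "body": {"deltas": [[[0,0,0.05,0,-1],[0,0,0.1,0,-1],[0,0,0.15,0,-1],[0,0,0.2,0,-1],[0,0,0.225,0,-1]]]}}

```text
clock: 31.95
tool_pos: [0.4297, 0.2302, 0.1832]
orientation: [-180.0, -0.1, -149.9]
force: [-0.6, -0.2, -5.5]
opening: 0.057
gripper_force: 30.0
```

{"method": "carry_out", "body": {"deltas": [[[0,0,0.01,0,-1],[0,0,0.02,0,-1],[0,0,0.028,0,-1],[0,0,0.035,0,-1],[0,0,0.04,0,-1]]]}}

```text
clock: 32.45
tool_pos: [0.4303, 0.2307, 0.1774]
orientation: [-180.0, 0.0, -149.9]
force: [-7.2, -0.8, 8.9]
opening: 0.0565
gripper_force: 30.0
```

{"method": "carry_out", "body": {"deltas": [[[0,0,0,0,-1],[0,0,0,0,-1]]]}}

```text
clock: 32.65
tool_pos: [0.4303, 0.2308, 0.1774]
orientation: [180.0, 0.1, -149.9]
force: [-5.5, -0.6, 5.1]
opening: 0.0567
gripper_force: 30.0
```

Firm seating contact at the expected height. Release, back off and check.

{"method": "carry_out", "body": {"deltas": [[[0,0,0,0,-0.1],[0,0,0,0,0.3],[0,0,0,0,1],[0,0,0,0,1],[0,0,0,0,1]]]}}

```text
clock: 33.15
tool_pos: [0.4304, 0.2308, 0.1767]
orientation: [180.0, 0.0, -149.9]
force: [-0.3, 0.5, 0.0]
opening: 0.0754
gripper_force: 0.0
```

{"method": "carry_out", "body": {"deltas": [[[0,0,-0.1,0,1],[0,0,-0.3,0,1],[0,0,-0.5,0,1],[0,0,-0.75,0,1],[0,0,-1,0,1]]]}}

```text
clock: 33.65
tool_pos: [0.43, 0.2303, 0.3785]
orientation: [-180.0, 0.0, -149.9]
force: [0.7, 0.2, 0.1]
opening: 0.0874
gripper_force: 0.0
```

{"method": "carry_out", "body": {"deltas": [[[-0.15,0,-0.2,0,1],[-0.2,0,-0.365,0,1],[-0.2,0,-0.365,0,1],[-0.2,0,-0.365,0,1],[-0.2,0,-0.365,0,1]]]}}

```text
clock: 34.15
tool_pos: [0.4644, 0.2505, 0.4485]
orientation: [-180.0, -0.1, -149.9]
force: [-0.6, 0.5, -0.4]
opening: 0.0877
gripper_force: 0.0
```

Run:
```python
from h import *
o=ctrl.get_obs(); print(o['clock'],o['tool_pos'])
s=snap('wrist','end.png')
r=refine([(s,topedges(.230,.224))],[*KW(0,.0595),KP[2]-np.pi/2],(.01,.01,.03)); print(r,kin(r[0]))
r=refine([(s,topedges(.114,.224)[1:])],[*KW(0,-.1173),KP[2]-np.pi/2],(.006,.006,.03)); print(r,kin(r[0]))
```

```text
34.15 [0.46435413 0.25048299 0.44845717]
(array([0.4280384 , 0.22827584, 0.52783086]), np.float64(-135.85208129882812), np.float32(-118.30617)) [-0.0009  0.0629  0.0023]
(array([0.58383066, 0.31690001, 0.52539114]), np.float64(-84.64432525634766), np.float32(-70.68337)) [-2.400e-03 -1.163e-01 -1.000e-04]
```

View pics/end.png

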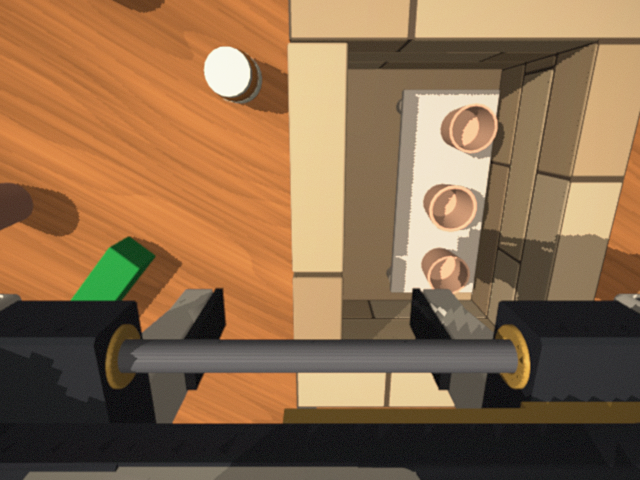

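The third course is complete. The full brick spans rows 43–271, columns 290–345, at kiln y about +63 mm and 1 mm off flush. The half brick is beyond the joint at row 273. Everything is within tolerance and the cups and jar have not moved, so I hand in.

```bash
python3 -c "
from plant import ctrl
print(ctrl.close_job())"
```

```text
the job is handed in; nothing more can be done
None
```

The doorway is bricked up and the job is handed in after about 34 s: full_b closes the second course, and full_a and the half brick lie in staggered bond on the third. My last camera measurements put all three within tolerance, but the hand-in returned no verdict.

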